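Gauge the low side of a cake tier on an indexing turntable

TASK

The tier on the cake turntable is out of level: I need its height on the low side, the one with the red sugar flower, which is turned towards the back with the small jar of sweets in front of it. Pull up the turntable's sprung black knob, turn the table one stop anticlockwise (seen from above) and let the pin drop home in the next hole, and, before or after that, make room by putting that jar upright on the bare worktop clear of the turntable. Last take the height gauge out of its sloping rest and leave it standing upright on the platter beside the flower, its arm reaching in over the cake, base flat and its sprung foot resting on top of the low side about 2 cm in from the edge; do not hit, touch or shift the cake, let the jar or the gauge fall over, or disturb the big jar, egg box and mug beside the turntable.

Things in the scene. Friction and masses are not known exactly. Their poses are not given: they have to be found in the camera images.
- table_base: Fixed grey base of the cake turntable: a disc 336 mm across and 32 mm high; origin on the turning axis at the worktop. Its top carries six brass-rimmed index holes (12 mm wide) 60 degrees apart on a circle of 150 mm radius. Other small things stand at the front, nearer than x = 0.38 m, and taller ones at the back, beyond x = 0.65 m on the left and 0.77 m elsewhere.
- table_axis (a point): Point on the turning axis level with the top of the platter, 60 mm above the worktop. The platter is a round aluminium plate of 140 mm radius with a lug at one place that carries the index pin.
- cake_table (a joint): Turn of the platter in rad, anticlockwise from above positive; 0 at the start, where the pin is in a hole; stops every 1.047 rad (60 degrees). It turns with slight drag (0.12 N m) once the pin is up, and cannot turn while the pin is home (play about 0.7 degrees either way). The cake stands loose on it and turns with it.
- index_pin (a joint): Lift of the sprung index pin in m: 0 = home in a hole, 0.016 = fully up; above about 0.010 the pin is clear of the hole. Spring 4.5 N at home, about 8.5 N at 0.013. Released between holes it rides on the ring at 0.010, and the rounded tip drops in when within about 3 mm of a hole's middle.
- index_knob (a point): Middle of the black round knob on top of the index pin: upright, 26 mm across, 28 mm tall (from 14 mm below to 14 mm above this point), 150 mm out from the turning axis; it moves with the platter and lifts with the pin. At home this point is 28 mm above the platter's top, and the knob's underside 14 mm.
- cake: White iced cake tier (firm, 130 mm across, about 0.8 kg) on a 140 mm white board, loose on the middle of the platter; origin at the middle of its underside. Its x axis points to the low side, marked by a red sugar flower (30 mm) on the wall; its top is 66 mm high in the middle and slopes down 8 mm in 100 mm along x (about 61 mm at the low edge, 71 mm at the high edge).
- cake_low_spot (a point): Spot on top of the icing on the low side, 46 mm from the cake's middle along its x axis, 62.3 mm above the platter: where the gauge's foot is to rest.
- sweet_jar: Small glass jar of round sweets with a pale grey lid, 54 mm across, 75 mm tall, 0.17 kg; origin under its middle, z up. At the start it stands loose on the platter outside the flower, about 105 mm from the cake's middle, where the gauge has to stand; it rides round with the table when that is turned smoothly.
- height_gauge: Loose height gauge, about 0.75 kg, 172 mm tall: steel base plate 60 x 64 x 16 mm, a column, a brown wooden handle on top. Origin on the column's axis at the underside of the base, which reaches from 34 mm behind to 26 mm before the origin along x and 32 mm either side along y. z runs up the column, x the way the foot's arm points. At the start it stands in its rest, leaning back 35 degrees (its top leans towards its own -x), so that the handle points sideways and up.
- gauge_handle (a point): Middle of the gauge's wooden handle: 26 x 26 mm square (along the gauge's x and y), 48 mm long along the gauge's z, this point 148 mm above the underside of the base.
- gauge_slide (a joint): Height of the gauge's sliding foot carriage on the column in m: 0 = at its lower stop, with the underside of the foot 50 mm above the underside of the base; 0.030 = upper stop. A light spring (0.4 N at 0, 40 N/m) and its weight push it down. With the base flat on the platter, foot height = 0.050 + this value.
- gauge_foot (a point): Underside of the gauge's white round foot (20 mm across), on an arm 60 mm ahead of the column's axis along the gauge's x; it slides along the gauge's z.
- gauge_rest: Fixed wooden block with a sloping seat in which the gauge stands; origin at the worktop under the gauge's seat, x the way the gauge's arm points in plan. Seat 76 mm wide between low side cheeks, with a back 40 mm high behind the gauge's base and cheeks 6 to 24 mm high beside it; the seat is 46 mm above the worktop at the gauge's origin. The gauge comes out along its own leaning column axis; 50 mm clears the rest.
- egg_box: Grey egg box, 106 x 156 x 72 mm, right of the turntable; leave alone; origin under its middle.
- store_jar: Big glass jar with a cork-coloured lid, 68 mm across, 98 mm high, behind the turntable on the left; leave alone.
- mug: Striped mug, 82 x 113 x 97 mm, right front; leave alone.
There are look-alikes about, which are no part of the job. What is shaped like the sweet_jar but pink or purple is not meant.

How it is judged (in metres and radians):
On the way, in this order (a step that is already met when the one before it is completed fails the run):
1. the index pin is pulled up out of its hole (value of joint index_pin above 0.009 m), for 0.1 s.
2. the turntable stands one stop (60 degrees) further anticlockwise with the pin home in the hole (value of joint cake_table between 1.0072 and 1.0872 rad and value of joint index_pin below 0.003 m), for 0.3 s.
3. the gauge is taken out of its rest, upright (distance between height_gauge and gauge_rest above 0.13 m and angle between height_gauge's own z axis and vertical below 0.2 rad), for 0.1 s.
At the end, for the whole second after the job is handed in: Table 60 +-2.3 degrees on, pin home (3 mm); small jar upright on the worktop, over 190 mm from the axis; gauge released, still, upright (2 degrees), flat on the platter (3 mm), foot on the icing within 18 mm of the low spot, reading 9 to 15.5 mm; cake within 12 mm of the axis (all of step 2 and angle between height_gauge's own z axis and vertical below 0.035 rad and z of height_gauge in the frame of table_axis between -0.003 and 0.003 m and horizontal distance between gauge_foot and cake_low_spot below 0.018 m and value of joint gauge_slide between 0.009 and 0.0155 m and contact force between gauge_slide and cake above 0.2 N and horizontal distance between cake and table_axis below 0.012 m and height (world z) of sweet_jar between -0.006 and 0.006 m and angle between sweet_jar's own z axis and vertical below 0.1 rad and horizontal distance between sweet_jar and table_axis above 0.19 m and linear speed of each of sweet_jar, height_gauge, cake below 0.01 m/s); the robot touches nothing.
It fails at once if the gauge hits or presses the cake with more than 15 N (contact force between height_gauge and cake above 15 N).
It fails at once if the cake is touched by the robot (contact force between any of the fingers, the arm and cake above 1 N).
It fails at once if the cake is shifted more than 20 mm from the table's middle (horizontal distance between cake and table_axis above 0.02 m).
It fails at once if the small jar or the gauge falls over (angle between sweet_jar's own z axis and vertical above 0.9 rad or angle between height_gauge's own z axis and vertical above 1.2 rad).
It fails at once if the big jar, the egg box or the mug is moved more than 30 mm (distance of any of egg_box, store_jar, mug from where it was at the start of the episode above 0.03 m).
It also fails if it takes over 70 s, if anything falls off the work surface, if the arm or the gripper's body presses on something with over 40 N, if the wrist force passes 120 N, or if a joint passes its speed limit or range.

ROBOT

A 7-joint arm with a two-finger parallel gripper is mounted at the origin on a cart in front of the work surface, level with it; the furniture and walls round the work are solid. World frame = base frame: x ahead of the robot, y to its left, z up, the work surface at z = 0. Lengths are in m, angles in degrees, forces in N, time in s.
With the tool pointing down it reaches from about 0.425 to 0.875 m from the base axis. Payload 4.7 kg.
Tool frame: the origin (TCP) lies at the very end of the fingers, on their centre line; the grasp point (between the pads) lies 19 mm behind it; z points along the fingers, y is the direction in which the jaws open and shut (so a half turn about z gives the same grasp; the last joint's range is limited). The gripper opens to 87 mm and grips with 3 to 60 N. Pads are 19 mm wide; open, the fingers measure 117 mm over their backs; the gripper's body (75 mm by 190 mm) begins 51 mm behind the grasp point.
Start: joints at [75.464, 18.392, -4.016, 83.108, 1.295, 78.541, -3.26], TCP at [0.172, -0.627, 0.223] pointing down, gripper open.
Joint ranges: [-163.93, 163.93], [-17.29, 119.83], [-79.2, 71.16], [3.27, 140.29], [-89.18, 269.18], [5.43, 117.66], [-154.24, 154.24]. Speed limits (degrees/s): [147.25, 147.25, 180, 180, 180, 180, 180].

INTERFACE

Orientations are given as [roll, pitch, yaw] about the fixed x, y, z axes, in that order (R = Rz(yaw) Ry(pitch) Rx(roll)).
In Python, from cell import monitor, read_camera, camera_info, env, look_for gives the robot as it stands.
- The arm moves only by the tool servo_tool, never from a script. Its argument "commands" is one flat list of numbers, 6 for each row, row after row: the shift along the tool's x, y, z in mm, then the turn, a rotation vector about the tool's x, y, z in degrees. A call has 1 to 10 rows; each row shifts and turns the commanded pose from where the row before left it, along the tool's axes as they then stand; what a row does not reach is not made up. A row lasts 1/10 s, in which the tool goes at most 50 mm and 8.59 degrees, less where a joint would pass 70% of its speed; a pose out of reach is approached as far as the arm can. A call is refused whole if a number of a shift passes 50 or a number of a turn 8.59, either way. A call with a gripper value outside its range is refused whole. "jaw" is the finger opening in mm, from 0 to 87, set as the call begins (left out, the last holds). The fingers move at their own pace and stop on an object; "newtons" is the grip in N (left out, the last holds). Time passes only in rows, so rows that do not move let the fingers close. It gives the time, the measured TCP pose, the force and the opening at its end, in the units of the state.
- monitor.get_obs(): the state, without advancing time (a new reading comes with each control period).
- read_camera(name): name is "side" or "top"; returns (picture, depth): 420x560x3 uint8, red, green, blue; 420x560 float32, m along the optical axis (not along the pixel's ray), 0 where there is no reading.
- camera_info(name): a dict with "camera_matrix" (3x3 intrinsics, pixels), "R" (3x3) and "t" (3): a world point X has camera coordinates R X + t. Camera axes: x right, y down, z forward; pixel columns grow to the right and rows downward; lengths in m; the calibration is good to about 2 mm. A picture is of the moment at which its call begins. camera_info takes no time and is no camera call.
- env.sign_off(): hands the job in, once; it reports no verdict.
Trained networks look in the newest picture that a camera, given by its name, has taken for a name from the list of things; names that differ only in an ending like _2 or _b are one class to them, and where a whole thing is asked for, a point or a joint stands for the part that bears it (a point fixed in the world has none). Each returns a list of dicts, best first, with "conf" (0 to 1); they miss things now and then, are a little off and sometimes report something else, mostly with a low value. They report only what shows in the picture. A call takes as long as a camera call. They do not tell look-alikes from the thing itself.
- look_for(camera, label): "box" ([left, top, width, height] in pixels, round what is visible of it).
The state is a dict: "time_s": time; "qpos": joint angles; "joint_velocities": joint speeds; "effort": joint torques, N m; "tool_pos": TCP position; "tool_rot": TCP orientation; "force": force on the tool from outside, world axes, zero at the start; "wrist_torque": the same for the moment, N m; "grip_width": finger opening in m.
Only numpy, scipy, OpenCV 4.12 (cv2) and the standard library are available. Lean on these libraries where they do the work, as an engineer would, in place of code of your own. Each camera call takes 0.05 s, during which the arm holds its last target.

## Working session

There is one attempt and no reset: what is moved stays moved. The work goes in short steps, Python scripts to look and compute and a tool call to move; the robot and the scene stay as the last step left them, time stands still between calls to the robot, and variables do not carry over. Pictures are saved under pics/ and viewed, and the job is handed in when it is done.

Besides the shell and the picture viewer there is one more tool, called by a JSON object that holds its "fn" and its "kwargs". servo_tool: Moves the arm, as the interface text tells. Its arguments: {"type":"object","properties":{"commands":{"type":"array","items":{"type":"number"}},"jaw":{"type":"number"},"newtons":{"type":"number"}},"required":["commands"]}

```bash
ls; mkdir -p pics; cat > h.py <<'E'
import numpy as np, cv2, json
from cell import monitor, read_camera, camera_info, env, look_for
def snap(n,f):
    p,d=read_camera(n); cv2.imwrite('pics/'+f+'.png',p[:,:,::-1]); np.savez('pics/'+f+'.npz',p=p,d=d); return p,d
def xyz(n,d):
    c=camera_info(n);K=np.array(c['camera_matrix']);R=np.array(c['R']);t=np.array(c['t'])
    v,u=np.mgrid[:d.shape[0],:d.shape[1]]
    P=np.stack([(u-K[0,2])/K[0,0]*d,(v-K[1,2])/K[1,1]*d,d],-1)
    return (P-t)@R
def proj(n,X):
    c=camera_info(n);K=np.array(c['camera_matrix']);q=np.array(c['R'])@np.array(X)+np.array(c['t']);q=K@q;return q[:2]/q[2]
E
python3 - <<'E'
from h import *
for n in('side','top'):
    snap(n,n+'0'); c=camera_info(n); print(n,c)
    for l in ['cake','sweet_jar','height_gauge','index_knob','gauge_rest','egg_box','store_jar','mug','table_base','gauge_handle']:
        print(l,[(np.round(r['box']).astype(int).tolist(),round(r['conf'],2)) for r in look_for(n,l)][:4])
print(monitor.get_obs())
E
```

```text
pics
side {'camera_matrix': array([[507.19042397,   0.        , 284.8981727 ],
       [  0.        , 507.19042397, 205.9554612 ],
       [  0.        ,   0.        ,   1.        ]]), 'R': array([[-0.99369146, -0.11209056,  0.00360475],
       [-0.07516798,  0.64182735, -0.76315622],
       [ 0.08322898, -0.75861278, -0.64620398]]), 't': array([0.55602411, 0.1726314 , 1.52830053])}
cake [([265, 179, 46, 43], 0.61), ([277, 270, 9, 36], 0.4)]
sweet_jar [([310, 300, 24, 38], 0.91), ([306, 146, 16, 23], 0.79), ([248, 191, 19, 32], 0.72)]
height_gauge [([267, 271, 28, 45], 0.82), ([242, 181, 99, 79], 0.74)]
index_knob [([323, 182, 7, 9], 0.46)]
gauge_rest [([264, 287, 34, 42], 0.92)]
egg_box [([260, 148, 34, 31], 0.97)]
store_jar [([215, 232, 24, 38], 0.76)]
mug [([332, 151, 31, 30], 0.83)]
table_base [([237, 182, 103, 76], 0.92)]
gauge_handle [([270, 272, 23, 40], 0.81), ([246, 189, 19, 30], 0.36)]
top {'camera_matrix': array([[402.86870901,   0.        , 277.05609072],
       [  0.        , 402.86870901, 211.87155467],
       [  0.        ,   0.        ,   1.        ]]), 'R': array([[ 0.
[... 706 characters left out ...]
 23], 0.78)]
{'time_s': 1.1, 'qpos': array([75.46298799, 18.3932908 , -4.01655449, 83.10597576,  1.29451683,
       78.5434804 , -3.25980224]), 'joint_velocities': array([-0.00998746,  0.13700519, -0.0318806 ,  0.01761882,  0.05098109,
       -0.02113218,  0.09334965]), 'effort': array([ 2.94381607e-04, -4.91115510e+01, -4.02797051e-01, -3.12772286e+01,
       -6.37165667e-02,  3.39178392e-02,  7.42182635e-06]), 'tool_pos': array([ 0.17199169, -0.62684911,  0.2225849 ]), 'tool_rot': array([1.79997637e+02, 2.15885935e-03, 1.53463063e+01]), 'force': array([ 0.85435861, -0.49901688, -0.56087074]), 'wrist_torque': array([-0.00214512, -0.03122374, -0.00543493]), 'grip_width': 0.08683454048582946}
```

View crops.

```bash
python3 - <<'E'
import cv2
a=cv2.imread('pics/top0.png')[130:310,140:440];cv2.imwrite('pics/top0c.png',cv2.resize(a,(800,480),interpolation=cv2.INTER_CUBIC))
a=cv2.imread('pics/side0.png')[130:350,190:390];cv2.imwrite('pics/side0c.png',cv2.resize(a,(545,600),interpolation=cv2.INTER_CUBIC))
E
```

```text
(no output)
```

View pics/top0c.png

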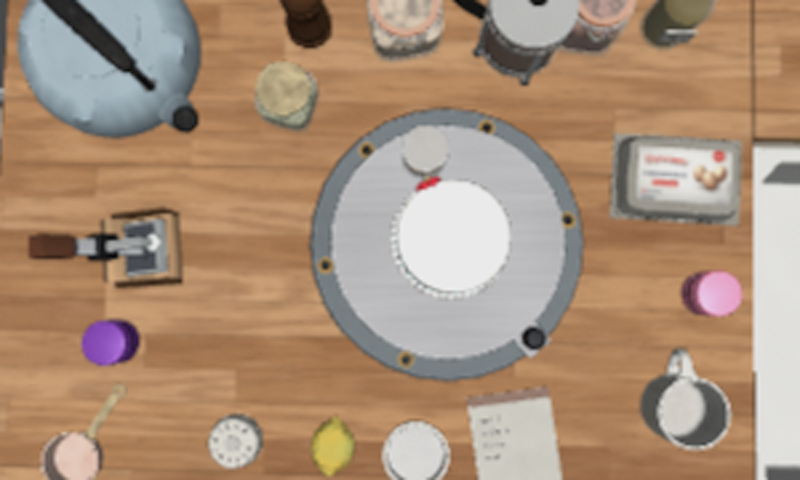

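View pics/side0c.png

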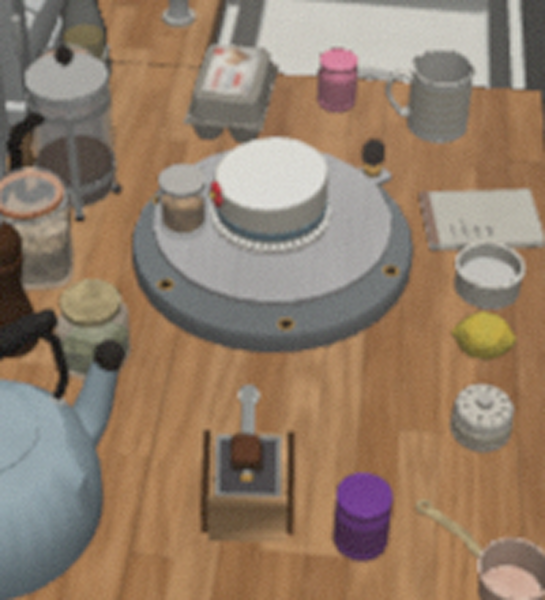

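View pics/top0.png

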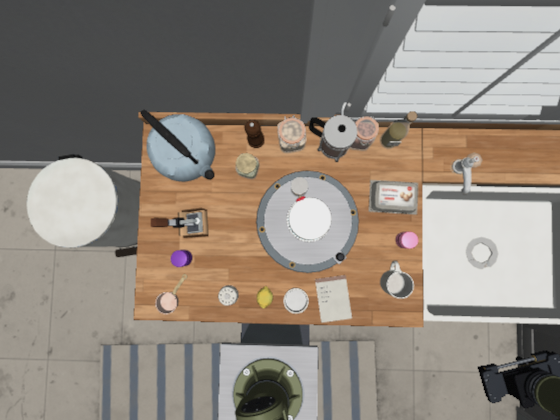

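```bash
cat > m.py <<'E'
from h import *
import sys
p=np.load('pics/top0.npz');P=xyz('top',p['d']);q=np.load('pics/side0.npz');S=xyz('side',q['d'])
from scipy.optimize import least_squares
def fit(A):
    r=least_squares(lambda c:np.hypot(A[:,0]-c[0],A[:,1]-c[1])-c[2],[A[:,0].mean(),A[:,1].mean(),.05],loss='soft_l1',f_scale=.002);return r.x
print('tablez',np.median(P[265:285,230:245,2]),np.median(P[230:250,310:330,2]))
def reg(Q,x,y,z): 
    return Q[(Q[...,0]>x[0])&(Q[...,0]<x[1])&(Q[...,1]>y[0])&(Q[...,1]<y[1])&(Q[...,2]>z[0])&(Q[...,2]<z[1])]
for n,Q in(('top',P),('side',S)):
    for (u,v) in [(309,219),(300,187),(340,257),(196,220),(160,222)] if n=='top' else []: print(u,v,np.round(Q[v,u],4))
    c=reg(Q,(.4,.8),(-.35,.1),(.11,.16)); print(n,'cake+jar',c.shape, c.min(0),c.max(0))
    c=reg(Q,(.45,.65),(-.2,0),(.115,.16)); print('caketop c',(c.max(0)+c.min(0))/2,c.mean(0),(c.max(0)-c.min(0)))
E
python3 m.py
```

```text
tablez -0.0008673259429400706 0.06198417900144323
309 219 [ 0.5562 -0.1174  0.1267]
300 187 [ 0.6519 -0.0884  0.1335]
340 257 [ 0.444  -0.2144  0.1049]
196 220 [0.5458 0.2225 0.1346]
160 222 [0.5352 0.3171 0.1795]
top cake+jar (1902, 3) [ 0.49616572 -0.29639866  0.11020675] [ 0.79971329 -0.03397564  0.15979065]
caketop c [ 0.57282123 -0.12045233  0.12717478] [ 0.56489424 -0.11827269  0.12556287] [0.15331101 0.12705426 0.02434633]
side cake+jar (1506, 3) [ 0.49659573 -0.21688785  0.11006193] [ 0.79996821 -0.03543662  0.15980779]
caketop c [ 0.57356928 -0.11746335  0.12829753] [ 0.5654742  -0.10872211  0.12665586] [0.15260085 0.13370866 0.02645054]
```

```bash
cat > m2.py <<'E'
from m import *
def hullfit(A):
    h=cv2.convexHull((A[:,:2]).astype(np.float32))[:,0]; return fit(h)
for n,Q in(('top',P),('side',S)):
    print('==',n)
    A=reg(Q,(.38,.75),(-.32,.1),(.053,.068)); print('platter',hullfit(A),A[:,2].mean())
    A=reg(Q,(.36,.77),(-.35,.12),(.022,.04)); print('base',hullfit(A),A[:,2].mean())
    A=reg(Q,(.48,.622),(-.2,-.03),(.118,.14)); f=hullfit(A);print('cake',f)
    g=np.linalg.lstsq(np.c_[A[:,:2],np.ones(len(A))],A[:,2],rcond=None)[0];print('slope',g,np.degrees(np.arctan2(-g[1],-g[0])))
    A=reg(Q,(.62,.70),(-.14,-.04),(.12,.145)); print('jar',hullfit(A),A[:,2].mean(),A.mean(0))
    A=reg(Q,(.41,.47),(-.26,-.17),(.09,.12)); print('knob',hullfit(A),A.mean(0),A[:,2].max())
    im=(p if n=='top' else q)['p'].astype(int)
    m=(im[...,0]-im[...,1]>70)&(im[...,0]-im[...,2]>60)
    B=Q[m];B=B[(B[:,0]>.55)&(B[:,0]<.68)&(B[:,1]>-.16)&(B[:,1]<-.03)];print('flower',len(B),B.mean(0) if len(B) else '')
    # gauge area points
    A=reg(Q,(.47,.62),(.15,.4),(.03,.3));print('gauge zone',A.min(0),A.max(0))
    B=A[A[:,2]>.15];print(np.round(B.mean(0),4))
E
python3 m2.py | sed -n '/==/,$p'
python3 - <<'E'
import cv2
a=cv2.imread('pics/top0.png')[195:250,140:220];cv2.imwrite('pics/g1.png',cv2.resize(a,(800,550),interpolation=cv2.INTER_CUBIC))
a=cv2.imread('pics/side0.png')[262:335,255:305];cv2.imwrite('pics/g2.png',cv2.resize(a,(400,584),interpolation=cv2.INTER_CUBIC))
E
```

```text
== top
platter [ 0.55770407 -0.1182588   0.1391303 ] 0.05956357092517485
base [ 0.59357312 -0.12098468  0.19862312] 0.031220343717802457
cake [ 0.55965367 -0.12047724  0.06366938]
slope [-0.06861584 -0.03074014  0.160089  ] 24.132545403413353
jar [ 0.64905737 -0.09464866  0.03396439] 0.13347154552800833 [ 0.65609512 -0.08822156  0.13347155]
knob [ 0.44653381 -0.21687858  0.01271437] [ 0.44676776 -0.21618644  0.0996121 ] 0.10870840609171914
flower 22 [ 0.61932916 -0.09014962  0.11977773]
gauge zone [0.49525514 0.20884904 0.03003917] [0.59063023 0.34367958 0.19418586]
[0.5357 0.3174 0.1759]
== side
platter [ 0.63531939 -0.10718365  0.21335803] 0.06114918442847669
base [ 0.59717078 -0.11232843  0.20071067] 0.03218632770937692
cake [ 0.56281836 -0.11750673  0.06619634]
slope [-0.05892772 -0.04525221  0.15466252] 37.521644930238764
jar [ 0.64829194 -0.0916408   0.03589373] 0.13275331680103655 [ 0.65587009 -0.08162028  0.13275332]
knob [ 0.44676748 -0.21315488  0.01277584] [ 0.44656212 -0.21061899  0.09931906] 0.10678468633121113
flower 14 [ 0.61837376 -0.08361198  0.11966988]
gauge zone [0.49540706 0.20929522 0.03023791] [0.59170191 0.34810451 0.19538509]
[0.536  0.335  0.1828]
```

View pics/g1.png

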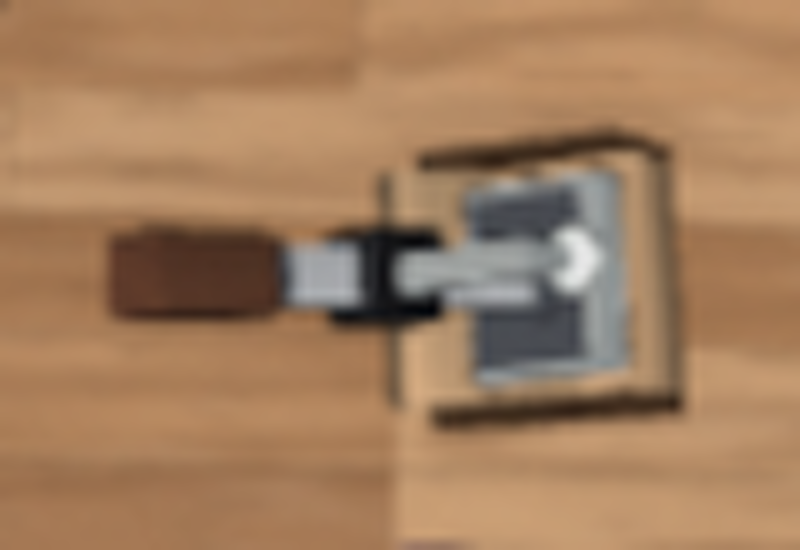

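View pics/g2.png

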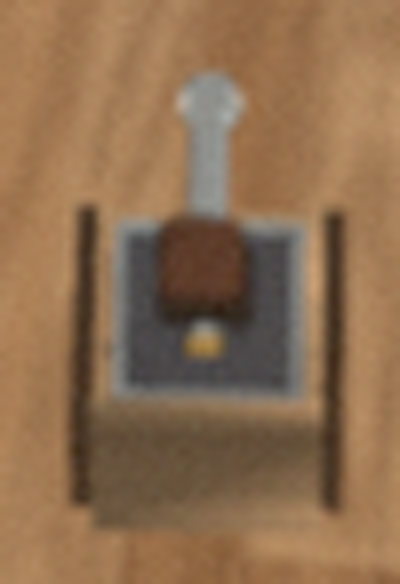

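```bash
cat > k.py <<'E'
import sys
from h import *
from scipy.spatial.transform import Rotation as Ro
def RR(r,p,y): return Ro.from_euler('xyz',[r,p,y],degrees=True)
def go(*a):
    o=monitor.get_obs();p=np.array(o['tool_pos']);R=RR(*o['tool_rot'])
    print('t %.2f'%o['time_s'],'pos',np.round(p*1000,1),'rot',np.round(o['tool_rot'],2),'F',np.round(o['force'],1),'w',round(o['grip_width']*1000,1),'q',np.round(o['qpos'],1))
    if len(a)>=3:
        d=R.inv().apply(np.array(a[:3])-p*1000);print('shift tool mm',np.round(d,1))
    if len(a)==6:
        print('rotvec tool deg',np.round(np.degrees((R.inv()*RR(*a[3:])).as_rotvec()),2))
if __name__=='__main__': go(*map(float,sys.argv[1:]))
E
python3 k.py 446.6 -215.5 170 180 0 41
python3 - <<'E'
from h import *
P=xyz('top',np.load('pics/top0.npz')['d'])
# height map in cm around left-front
H=np.full((60,110),-1.)
for (x,y,z) in P.reshape(-1,3):
    i=int((x-.3)/.01);j=int((y+.5)/.01)
    if 0<=i<60 and 0<=j<110: H[i,j]=max(H[i,j],z*100)
for i in range(58,-1,-2): print('%.2f '%(.3+.01*i)+''.join('%3d'%H[i:i+2,j:j+2].max() for j in range(108,-1,-2)))
print('y from .58 step -.02')
E
```

```text
t 1.10 pos [ 172.  -626.8  222.6] rot [180.     0.    15.35] F [ 0.9 -0.5 -0.6] w 86.8 q [75.5 18.4 -4.  83.1  1.3 78.5 -3.3]
shift tool mm [ 373.7 -324.    52.6]
rotvec tool deg [  0.     0.   -25.65]
0.88  50 52 55 58 61 63 66 66 66 66 66 66 66 67 66 66 66 67 67 67 67 67 67 67 67 67 67 67 67 66 67 67 67 66 70  5 69 69 69 69 69 -1 -1 67 67 67 67 67 67 67 67 67 67 67 67
0.86  -1 -1 -1 -1 -1 -1 -1  0  6  0 -1  9 10 11 12 12 11 11  9  7  6  6  6  6  6  6 -1  7  7  7  9 12 12 12 72 72 71  2  7 -1 71 72 72 72 72 72 72 72 72 72 72 72 72 72 70
0.84  -1 -1 -1 -1 -1 -1 -1  0  0 -1 -1 23 23 13 13 13 12 12 11  9  0  0  0  0  0  0 16 16 14  0  9 13 13 13 13 13 15 15 18 19 19 18 17 66 66 66 66 66 66 66 66 66 66 66 67
0.82  -1 -1 -1 -1 -1 -1 -1  0  0 -1 10 22 23 23 22 14 14 13 12 10  7  0  0  0  0 16 17 18 16  0  9 13 13 13 13 12  0 18 19 21 21 19 18 15 15 15 12 15 26 26 17  0  0  0  0
0.80  -1 -1 -1 -1 -1 -1 -1  0  0 -1 11 12 23 23 23 22 14 14 12 11  9  0  0  0  0  4 16 16 15  0  2 13 13 13 13 10  0 18 19 22 22 19 18 15 15 15 12  0 16 17 15  0  0  0  0
0.78  -1 -1 -1 -1 -1 -1 -1  0  0 -1 11 12 1
[... 3552 characters left out ...]
  -1 -1 -1 -1 -1 -1 -1  0  0  0  0  0  0  0  0  4  5  0  0  0  0  0  0  0  0  0  0  0  0  0  0  0  0  0  0  0  0  1  1  1  1  1  1  0  0  0  0  9 10  1  1 10 -1  0  0
0.34  -1 -1 -1 -1 -1 -1 -1  0  0  0  0  0  0  0  0  5  5  0  0  0  0  0  3  4  1  0  0  0  0  3  0  0  0  4  4  1  0  1  1  1  1  1  1  0  0  0  0  9  9  1  1 10 -1  0  0
0.32  -1 -1 -1 -1 -1 -1 -1  0  0  0  0  0  0  0  4  4  0  0  0  0  0  4  5  5  5  0  0  0  4  4  4  0  4  4  4  4  0  1  1  1  1  1  1  0  0  0  0  0  9  9  9  9  0  0  0
0.30  -1 -1 -1 -1 -1 -1 -1  0  0  0  0  4  4  4  4  4  0  0  0  0  0  4  5  5  5  0  0  0  5  5  4  0  4  3  3  4  4  1  1  1  1  1  1  0  0  0  0  0  0  0  0  0  0  0  0
y from .58 step -.02
```

{"fn": "servo_tool", "kwargs": {"commands": [31.1,-27,2,0,0,0,31.1,-27,2,0,0,0,31.1,-27,2,0,0,0,31.1,-27,2,0,0,0,31.1,-27,2,0,0,0,31.1,-27,2,0,0,0,31.1,-27,2,0,0,0,31.1,-27,2,0,0,0,31.1,-27,2,0,0,0,31.1,-27,2,0,0,0], "jaw": 56, "newtons": 25}}

```text
time_s: 2.1
tool_pos: [0.4012, -0.2828, 0.2028]
tool_rot: [179.9, -0.0, 15.3]
force: [-0.4, -0.7, 0.3]
grip_width: 0.0559
```

{"fn": "servo_tool", "kwargs": {"commands": [31.1,-27,3,0,0,0,31.1,-27,3,0,0,0,0,0,2,0,0,-8.55,0,0,2,0,0,-8.55,0,0,2,0,0,-8.55,0,0,0,0,0,0,0,0,0,0,0,0]}}

```text
time_s: 2.8
tool_pos: [0.4462, -0.2157, 0.1907]
tool_rot: [180.0, 0.0, 40.8]
force: [-0.4, -0.3, -0.1]
grip_width: 0.0557
```

```bash
python3 k.py 446.6 -215.5 73 180 0 41; python3 -c "
from h import *
p,d=snap('top','t1');q,e=snap('side','s1')
a=cv2.resize(p[150:290,250:390,::-1],(500,500));b=cv2.resize(q[150:250,240:380,::-1],(500,500)[::1]);cv2.imwrite('pics/c1.png',a)
cv2.imwrite('pics/c1s.png',cv2.resize(q[120:260,220:360,::-1],(500,500)))"
```

```text
t 2.80 pos [ 446.2 -215.7  190.7] rot [179.98   0.    40.78] F [-0.4 -0.3 -0.1] w 55.7 q [ 49.2   1.8 -26.8 106.2   0.9  72.1 -27.1]
shift tool mm [5.000e-01 1.000e-01 1.177e+02]
rotvec tool deg [ 0.02  0.   -0.22]
```

View pics/c1s.png

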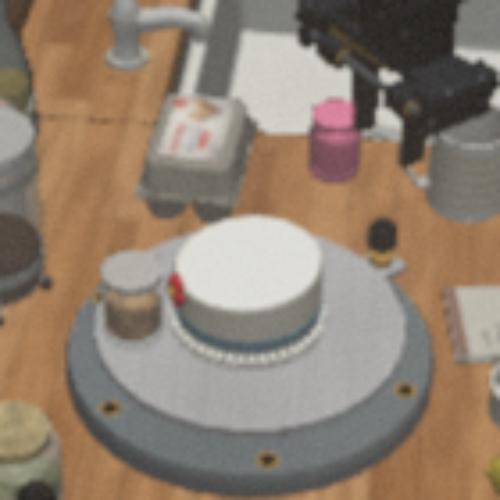

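{"fn": "servo_tool", "kwargs": {"commands": [0,0,25,0,0,0,0,0,25,0,0,0,0,0,25,0,0,0,0,0,20,0,0,0,0,0,12,0,0,0,0,0,5,0,0,0,0,0,4,0,0,0,0,0,0,0,0,0]}}

```text
time_s: 3.7
tool_pos: [0.4465, -0.2158, 0.0749]
tool_rot: [180.0, -0.0, 41.0]
force: [-0.2, 0.2, -0.3]
grip_width: 0.056
```

{"fn": "servo_tool", "kwargs": {"commands": [0,0,0,0,0,0,0,0,0,0,0,0,0,0,0,0,0,0,0,0,0,0,0,0,0,0,0,0,0,0,0,0,0,0,0,0], "jaw": 10, "newtons": 30}}

```text
time_s: 4.3
tool_pos: [0.4462, -0.2157, 0.0747]
tool_rot: [180.0, 0.0, 41.0]
force: [-0.6, 0.8, 2.3]
grip_width: 0.0249
```

{"fn": "servo_tool", "kwargs": {"commands": [0,0,-3,0,0,0,0,0,-3,0,0,0,0,0,-3,0,0,0,0,0,-3,0,0,0,0,0,-2,0,0,0,0,0,0,0,0,0,0,0,0,0,0,0], "newtons": 40}}

```text
time_s: 5.0
tool_pos: [0.4458, -0.2153, 0.0882]
tool_rot: [-179.9, 0.0, 41.0]
force: [2.1, 0.4, -8.8]
grip_width: 0.025
```

```bash
python3 k.py
```

```text
t 5.00 pos [ 445.8 -215.3   88.2] rot [-1.7995e+02  1.0000e-02  4.1000e+01] F [ 2.1  0.4 -8.8] w 25.0 q [ 48.3   7.8 -27.1 113.    4.   60.2 -29.6]
```

{"fn": "servo_tool", "kwargs": {"commands": [0.02,2.62,0,0,0,-1,0.05,3.93,0,0,0,-1.5,0.09,5.235,0,0,0,-2,0.09,5.235,0,0,0,-2,0.09,5.235,0,0,0,-2,0.09,5.235,0,0,0,-2,0.09,5.235,0,0,0,-2,0.09,5.235,0,0,0,-2,0.09,5.235,0,0,0,-2,0.09,5.235,0,0,0,-2]}}

```text
time_s: 6.0
tool_pos: [0.4833, -0.2457, 0.088]
tool_rot: [-179.9, -0.1, 59.7]
force: [0.9, 3.6, -9.7]
grip_width: 0.025
```

{"fn": "servo_tool", "kwargs": {"commands": [0.09,5.235,0,0,0,-2,0.09,5.235,0,0,0,-2,0.09,5.235,0,0,0,-2,0.09,5.235,0,0,0,-2,0.09,5.235,0,0,0,-2,0.09,5.235,0,0,0,-2,0.09,5.235,0,0,0,-2,0.09,5.235,0,0,0,-2,0.09,5.235,0,0,0,-2,0.09,5.235,0,0,0,-2]}}

```text
time_s: 7.0
tool_pos: [0.5321, -0.2633, 0.088]
tool_rot: [-179.9, -0.1, 79.7]
force: [0.7, 6.3, -9.1]
grip_width: 0.0248
```

{"fn": "servo_tool", "kwargs": {"commands": [0.09,5.235,0,0,0,-2,0.09,5.235,0,0,0,-2,0.09,5.235,0,0,0,-2,0.09,5.235,0,0,0,-2,0.09,5.235,0,0,0,-2,0.09,5.235,0,0,0,-2,0.09,5.235,0,0,0,-2,0.09,5.235,0,0,0,-2,0.09,5.235,0,0,0,-2]}}

```text
time_s: 7.9
tool_pos: [0.5782, -0.2638, 0.0874]
tool_rot: [-179.8, -0.2, 97.7]
force: [-2.0, 6.7, -8.4]
grip_width: 0.0251
```

{"fn": "servo_tool", "kwargs": {"commands": [0.05,3.93,0,0,0,-1.5,0.02,2.62,0,0,0,-1,0.02,2.62,0,0,0,-1,0,0,0,0,0,0,0,0,0,0,0,0]}}

```text
time_s: 8.4
tool_pos: [0.5875, -0.2622, 0.0875]
tool_rot: [-179.9, -0.2, 101.1]
force: [-0.6, 6.8, -8.9]
grip_width: 0.0252
```

```bash
python3 k.py; python3 -c "
from h import *
p,d=snap('top','t2');q,e=snap('side','s2')
cv2.imwrite('pics/c2.png',cv2.resize(p[150:290,230:400,::-1],(728,600)))
cv2.imwrite('pics/c2s.png',cv2.resize(q[120:260,210:370,::-1],(685,600)))"
```

```text
t 8.40 pos [ 587.5 -262.2   87.5] rot [-179.9    -0.23  101.14] F [-0.6  6.8 -8.9] w 25.2 q [ 47.4  26.8 -33.1  91.9  15.4  66.2  22. ]
```

View pics/c2.png

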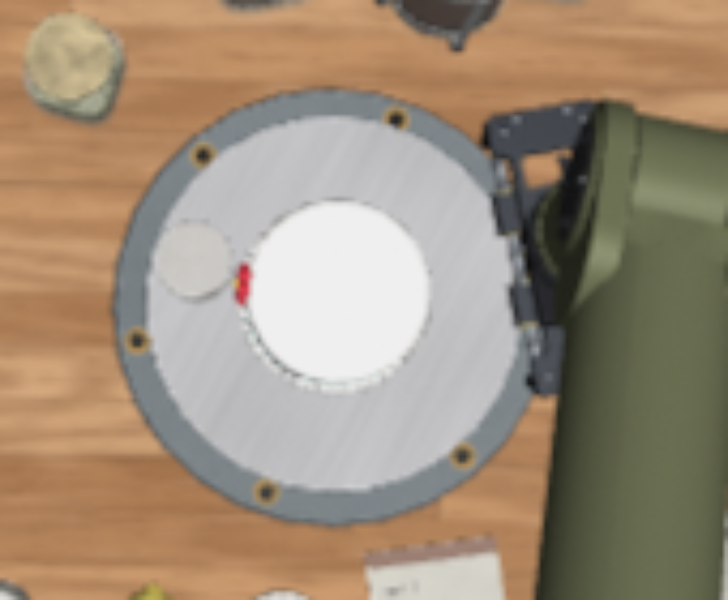

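View pics/c2s.png

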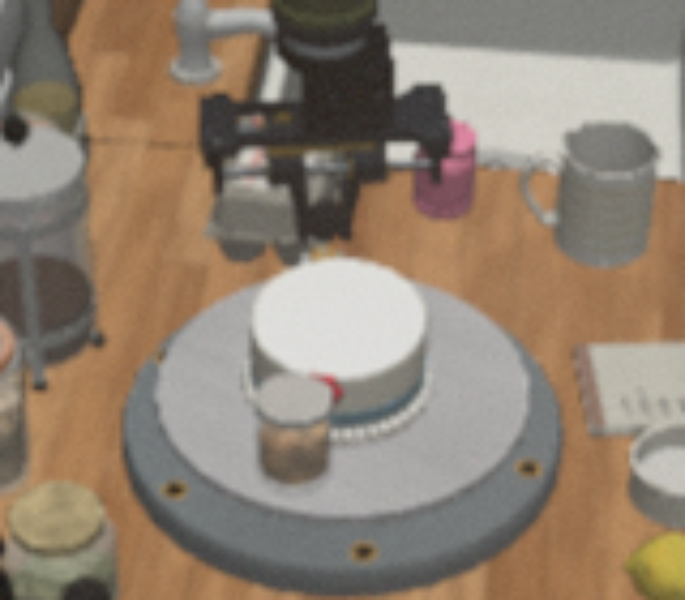

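{"fn": "servo_tool", "kwargs": {"commands": [0,0,3,0,0,0,0,0,3,0,0,0,0,0,3,0,0,0,0,0,3,0,0,0,0,0,0,0,0,0,0,0,0,0,0,0]}}

```text
time_s: 9.1
tool_pos: [0.5875, -0.2622, 0.0761]
tool_rot: [-179.9, -0.2, 101.1]
force: [-3.2, 7.6, -5.4]
grip_width: 0.0254
```

{"fn": "servo_tool", "kwargs": {"commands": [0,0,0,0,0,0,0,0,0,0,0,0,0,0,0,0,0,0,0,0,0,0,0,0], "jaw": 50}}

```text
time_s: 9.5
tool_pos: [0.5886, -0.2661, 0.0777]
tool_rot: [179.9, 0.1, 100.9]
force: [-0.3, 0.0, -0.0]
grip_width: 0.0468
```

{"fn": "servo_tool", "kwargs": {"commands": [0,0,-10,0,0,0,0,0,-25,0,0,0,0,0,-30,0,0,0,0,0,-30,0,0,0,0,0,-20,0,0,0,40,0,0,0,0,0,40,0,0,0,0,0,40,0,0,0,0,0,40,0,0,0,0,0,40,0,0,0,0,0], "jaw": 80}}

```text
time_s: 10.5
tool_pos: [0.5497, -0.0669, 0.1927]
tool_rot: [179.9, 0.1, 101.0]
force: [-0.2, -0.6, 0.2]
grip_width: 0.0803
```

```bash
python3 k.py; cat > m3.py <<'E'
from h import *
from m2 import hullfit,reg,fit
p,d=snap('top','t3');q,e=snap('side','s3')
cv2.imwrite('pics/c3.png',cv2.resize(p[150:290,230:400,::-1],(728,600)))
cv2.imwrite('pics/c3s.png',cv2.resize(q[120:260,210:370,::-1],(685,600)))
P=xyz('top',d);S=xyz('side',e)
print('=====')
for n,Q,im in(('top',P,p),('side',S,q)):
    print(n)
    A=reg(Q,(.55,.62),(-.30,-.24),(.085,.13));
    if len(A):print('knob',len(A),hullfit(A),A.mean(0),A[:,2].max())
    A=reg(Q,(.48,.64),(-.2,-.053),(.115,.14)); print('cake',hullfit(A))
    A=reg(Q,(.54,.63),(-.05,.03),(.12,.145)); print('jar',hullfit(A),A.mean(0))
    im=im.astype(int);m=(im[...,0]-im[...,1]>70)&(im[...,0]-im[...,2]>60)
    B=Q[m];B=B[(B[:,0]>.5)&(B[:,0]<.68)&(B[:,1]>-.1)&(B[:,1]<-.03)];print('flower',len(B),B.mean(0) if len(B) else '')
E
python3 m3.py | sed -n '/=====/,$p'
```

```text
t 10.50 pos [549.7 -66.9 192.7] rot [1.7992e+02 8.0000e-02 1.0100e+02] F [-0.2 -0.6  0.2] w 80.3 q [ 40.9  11.  -41.   98.3   7.6  73.4   9.2]
=====
top
knob 62 [ 0.58909195 -0.26375362  0.01271838] [ 0.58825392 -0.26289658  0.09920908] 0.1055664821760667
cake [ 0.56311255 -0.1213806   0.05939027]
jar [ 0.58204742 -0.01365221  0.02427521] [0.58054329 0.00370724 0.13390059]
flower 0 
side
knob 39 [ 0.59050331 -0.25959069  0.01376469] [ 0.58885464 -0.2551044   0.09468938] 0.10937296688654262
cake [ 0.56260274 -0.11438695  0.06457781]
jar [ 0.57761375 -0.01553464  0.03045097] [ 0.58139928 -0.00929497  0.13324488]
flower 6 [ 0.55733919 -0.04684638  0.11784918]
```

View pics/c3.png

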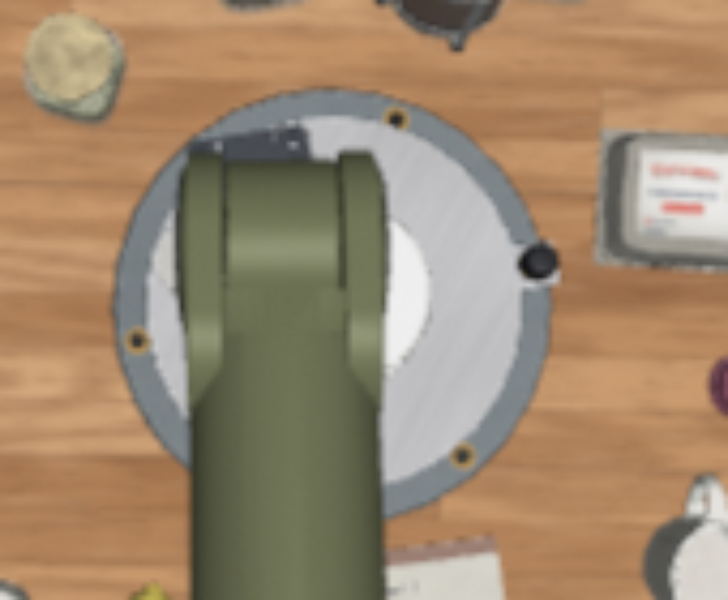

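View pics/c3s.png

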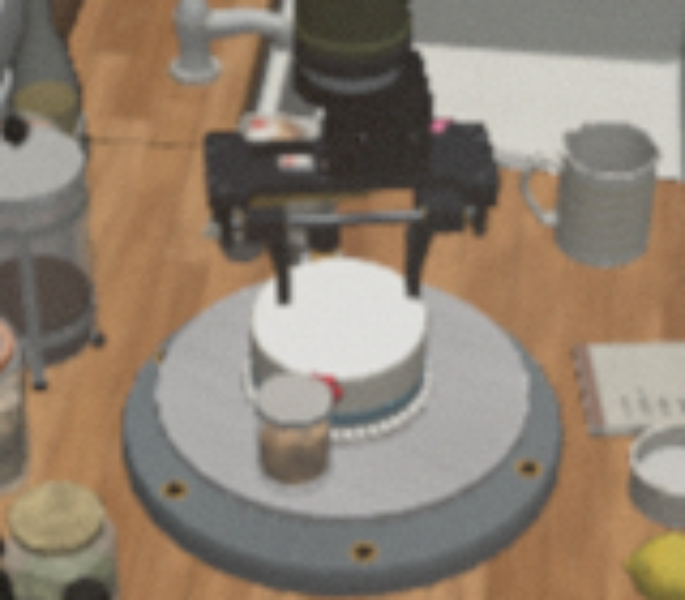

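```bash
cat > m4.py <<'E'
from m2 import *
print('=====')
def jar_model(n,xy,z=.135,r=.027):
    t=np.linspace(0,2*np.pi,60);return np.array([proj(n,[xy[0]+r*np.cos(a),xy[1]+r*np.sin(a),z]) for a in t])
for n,f in(('top','t2'),('side','s2')):
    D=np.load('pics/'+f+'.npz');Q=xyz(n,D['d']);im=D['p'].astype(int);print(n)
    A=reg(Q,(.48,.64),(-.2,-.053),(.117,.14)); print('cake',hullfit(A))
    g=np.linalg.lstsq(np.c_[A[:,:2],np.ones(len(A))],A[:,2],rcond=None)[0];print('slope',g,np.degrees(np.arctan2(-g[1],-g[0])))
    A=reg(Q,(.53,.64),(-.05,.04),(.128,.14)); print('jar',len(A),hullfit(A),A.mean(0),(A.min(0)+A.max(0))/2)
    m=(im[...,0]-im[...,1]>70)&(im[...,0]-im[...,2]>60)
    B=Q[m];B=B[(B[:,0]>.5)&(B[:,0]<.68)&(B[:,1]>-.1)&(B[:,1]<-.03)];print('flower',len(B),B.mean(0) if len(B) else '')
    print(look_for and [np.round(jar_model(n,(.5805,-.014)).min(0)),np.round(jar_model(n,(.5805,-.014)).max(0))])
E
python3 m4.py| sed -n '/=====/,$p'
python3 - <<'E'
import sys;sys.path.insert(0,'.')
from h import *
for n,f,w in(('top','t2',(190,225,255,295)),('side','s2',(195,245,255,305))):
    im=np.load('pics/'+f+'.npz')['p'][w[0]:w[1],w[2]:w[3],::-1]
    s=12;a=cv2.resize(im,None,fx=s,fy=s,interpolation=cv2.INTER_CUBIC)
    for (xy,z,r,c) in (((.5805,-.012),.135,.027,(0,0,255)),((.5625,-.119),.126,.065,(255,0,0))):
        pts=np.array([proj(n,[xy[0]+r*np.cos(t),xy[1]+r*np.sin(t),z]) for t in np.linspace(0,6.3,80)])
        cv2.polylines(a,[np.int32((pts-[w[2],w[0]]+.5)*s)],True,c)
    cv2.imwrite('pics/j%s.png'%n,a)
E
```

```text
=====
top
cake [ 0.56158009 -0.1173522   0.06384175]
slope [-0.00553281 -0.07639814  0.11953042] 85.85783177208427
jar 242 [ 0.58214747 -0.01551566  0.02575097] [ 0.5817618  -0.01518973  0.13412249] [ 0.58254131 -0.0158588   0.13413077]
flower 21 [ 0.56451413 -0.04898476  0.11825866]
[array([266., 201.]), array([284., 219.])]
side
cake [ 0.56221916 -0.11489175  0.06468327]
slope [-0.00032537 -0.0863049   0.11729493] 89.78399650691797
jar 186 [ 0.58288979 -0.01144617  0.02646982] [ 0.5825452  -0.00936679  0.13504539] [ 0.58314316 -0.01112038  0.13405025]
flower 6 [ 0.55739695 -0.0473572   0.11742057]
[array([269., 206.]), array([288., 218.])]
```

View pics/jtop.png

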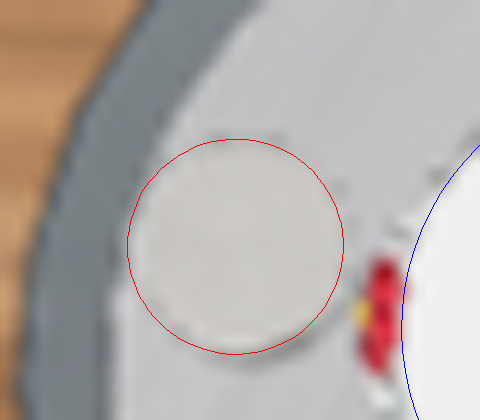

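View pics/jside.png

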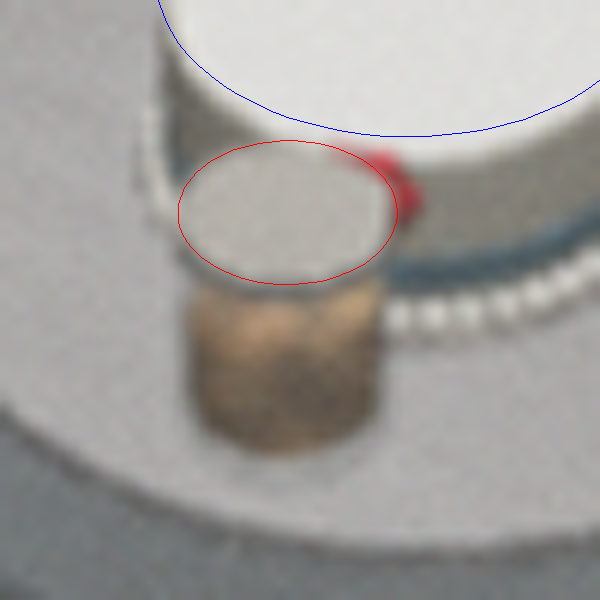

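```bash
python3 k.py 581 -13 86 180 0 79
```

```text
t 10.60 pos [549.5 -60.7 193.3] rot [ 1.7989e+02 -5.0000e-02  1.0157e+02] F [ 0.3 -0.3  0.2] w 80.0 q [ 40.7  10.9 -41.3  98.3   7.4  73.4   9.3]
shift tool mm [ 40.3  40.2 107.4]
rotvec tool deg [ 0.1  -0.07 22.57]
```

{"fn": "servo_tool", "kwargs": {"commands": [20,20,0,0,0,0,20,20,0,0,0,0,0,0,0,0,0,7.5,0,0,0,0,0,7.5,0,0,0,0,0,7.5,0,0,0,0,0,0,0,0,0,0,0,0]}}

```text
time_s: 11.3
tool_pos: [0.5817, -0.0217, 0.1922]
tool_rot: [179.9, 0.0, 78.7]
force: [-0.4, 0.1, -0.8]
grip_width: 0.0801
```

```bash
python3 k.py 581 -13 86 180 0 79
```

```text
t 11.30 pos [581.7 -21.7 192.2] rot [1.7995e+02 2.0000e-02 7.8660e+01] F [-0.4  0.1 -0.8] w 80.1 q [ 33.1  14.7 -39.2  94.4   9.7  74.2 -19.2]
shift tool mm [  8.4  -2.5 106.1]
rotvec tool deg [ 0.05  0.02 -0.34]
```

{"fn": "servo_tool", "kwargs": {"commands": [8.4,-2.5,0,0,0,0,0,0,20,0,0,0,0,0,25,0,0,0,0,0,25,0,0,0,0,0,20,0,0,0,0,0,10,0,0,0,0,0,6,0,0,0,0,0,0,0,0,0]}}

```text
time_s: 12.1
tool_pos: [0.5806, -0.0123, 0.0854]
tool_rot: [-180.0, -0.0, 78.5]
force: [-1.0, -0.2, 0.3]
grip_width: 0.08
```

{"fn": "servo_tool", "kwargs": {"commands": [0,0,0,0,0,0,0,0,0,0,0,0,0,0,0,0,0,0,0,0,0,0,0,0,0,0,0,0,0,0,0,0,0,0,0,0], "jaw": 40, "newtons": 20}}

```text
time_s: 12.7
tool_pos: [0.581, -0.0127, 0.0859]
tool_rot: [180.0, 0.0, 78.5]
force: [-1.0, 0.2, 2.0]
grip_width: 0.0525
```

```bash
python3 k.py 581 -13 220 180 0 79
```

```text
t 12.70 pos [581.  -12.7  85.9] rot [1.7996e+02 1.0000e-02 7.8490e+01] F [-1.   0.2  2. ] w 52.5 q [ 30.7  20.3 -38.1 101.2  13.9  63.2 -23.4]
shift tool mm [  -0.3    0.2 -134.1]
rotvec tool deg [ 0.04  0.01 -0.51]
```

{"fn": "servo_tool", "kwargs": {"commands": [0,0,-8,0,0,0,0,0,-15,0,0,0,0,0,-20,0,0,0,0,0,-20,0,0,0,0,0,-20,0,0,0,0,0,0,0,0,0], "newtons": 25}}

```text
time_s: 13.3
tool_pos: [0.5829, -0.0122, 0.1724]
tool_rot: [179.6, -0.0, 78.5]
force: [1.6, 0.3, -0.8]
grip_width: 0.0523
```

```bash
python3 k.py 440 122 27 180 0 79
```

```text
t 13.30 pos [582.9 -12.2 172.4] rot [ 1.7964e+02 -3.0000e-02  7.8500e+01] F [ 1.6  0.3 -0.8] w 52.3 q [ 32.3  15.5 -39.4  96.   10.4  71.8 -20.8]
shift tool mm [ 103.  -167.7  144.4]
rotvec tool deg [ 0.36 -0.03 -0.5 ]
```

{"fn": "servo_tool", "kwargs": {"commands": [10,-16.8,0,0,0,0,18.6,-30.2,0,0,0,0,18.6,-30.2,0,0,0,0,18.6,-30.2,0,0,0,0,18.6,-30.2,0,0,0,0,18.6,-30.1,0,0,0,0,0,0,20,0,0,0,0,0,30,0,0,0,0,0,30,0,0,0,0,0,20,0,0,0]}}

```text
time_s: 14.3
tool_pos: [0.4352, 0.1214, 0.0663]
tool_rot: [-179.9, 0.1, 78.5]
force: [-0.5, -0.4, -1.1]
grip_width: 0.0527
```

{"fn": "servo_tool", "kwargs": {"commands": [0,0,15,0,0,0,0,0,12,0,0,0,0,0,8,0,0,0,0,0,4,0,0,0,0,0,0,0,0,0]}}

```text
time_s: 14.8
tool_pos: [0.4368, 0.1218, 0.0293]
tool_rot: [-180.0, 0.0, 78.5]
force: [-0.1, -0.4, -2.0]
grip_width: 0.0524
```

```bash
python3 k.py 440 122 26 180 0 79
```

```text
t 14.80 pos [436.8 121.8  29.3] rot [-179.97    0.     78.5 ] F [-0.1 -0.4 -2. ] w 52.4 q [ 25.8  10.1 -47.  120.7   9.3  52.8 -37.9]
shift tool mm [0.8 3.1 3.3]
rotvec tool deg [-0.03  0.   -0.5 ]
```

{"fn": "servo_tool", "kwargs": {"commands": [0,0,1.5,0,0,0,0,0,1,0,0,0,0,0,0.8,0,0,0,0,0,0,0,0,0]}}

```text
time_s: 15.2
tool_pos: [0.437, 0.1217, 0.0264]
tool_rot: [180.0, 0.0, 78.5]
force: [-0.4, 0.6, -0.9]
grip_width: 0.0523
```

{"fn": "servo_tool", "kwargs": {"commands": [0,0,0,0,0,0,0,0,0,0,0,0,0,0,0,0,0,0,0,0,0,0,0,0,0,0,-15,0,0,0,0,0,-30,0,0,0,0,0,-40,0,0,0,0,0,-40,0,0,0,0,0,-40,0,0,0,0,0,-40,0,0,0], "jaw": 80}}

```text
time_s: 16.2
tool_pos: [0.4366, 0.1218, 0.233]
tool_rot: [180.0, 0.0, 78.5]
force: [0.8, 0.1, -1.1]
grip_width: 0.0797
```

```bash
python3 k.py; python3 -c "
from h import *
p,d=snap('top','t4');q,e=snap('side','s4')
cv2.imwrite('pics/c4.png',cv2.resize(p[140:320,140:380,::-1],(800,600)))
cv2.imwrite('pics/c4s.png',cv2.resize(q[130:340,200:400,::-1],(571,600)))"
```

```text
t 16.20 pos [436.6 121.8 233. ] rot [1.7995e+02 3.0000e-02 7.8510e+01] F [ 0.8  0.1 -1.1] w 79.7 q [ 31.2  -6.4 -46.2 107.2  -4.7  77.2 -25.3]
```

View pics/c4s.png

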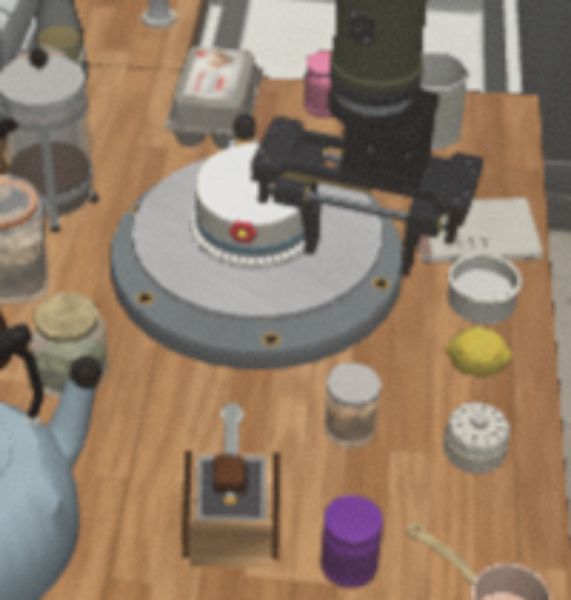

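View pics/c4.png

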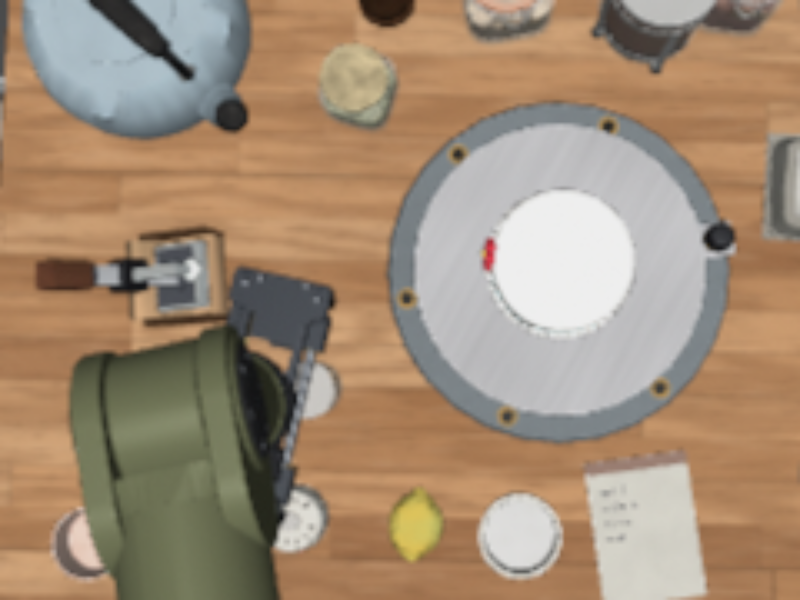

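```bash
cat > g.py <<'E'
from h import *
from scipy.optimize import minimize
L=np.radians(35)
def frame(psi,lean=L):
    x=np.array([np.cos(psi),np.sin(psi),0]);z0=np.array([0,0,1.]);y=np.cross(z0,x)
    return np.c_[np.cos(lean)*x+np.sin(lean)*z0,y,np.cos(lean)*z0-np.sin(lean)*x]
def box(o,F,xs,ys,zs): return [o+F@np.array([a,b,c]) for a in xs for b in ys for c in zs]
S=6
def hull(n,pts,w):
    q=np.array([proj(n,p) for p in pts]);q=((q-[w[2],w[0]]+.5)*S).astype(np.float32)
    m=np.zeros(((w[1]-w[0])*S,(w[3]-w[2])*S),np.uint8);cv2.fillConvexPoly(m,np.int32(cv2.convexHull(q)[:,0]),1);return cv2.GaussianBlur(m.astype(np.float32),(0,0),3)
W={'top':(200,245,145,215),'side':(262,335,255,305)}
T={}
for n,f in(('top','top0'),('side','side0')):
    im=np.load('pics/'+f+'.npz')['p'];w=W[n];c=im[w[0]:w[1],w[2]:w[3]]
    c=cv2.resize(c,None,fx=S,fy=S,interpolation=cv2.INTER_CUBIC).astype(int)
    m=(c[...,0]-c[...,2]>20)&(c[...,0]<130)&(c[...,0]>60)
    m=m.astype(np.uint8)
    # keep component of handle
    k,lab,st,cen=cv2.connectedComponentsWithStats(m)
    H=np.array([.536,.315,.168]);q=(proj(n,H)-[w[2],w[0]]+.5)*S
    l=lab[int(q[1]),int(q[0])];print(n,q,l,st[l])
    T[n]=cv2.GaussianBlur((lab==l).astype(np.float32),(0,0),3) if l else None
    cv2.imwrite('pics/mask_%s.png'%n,m*255)
def cost(v,det=False):
    psi,hx,hy=v[0],v[1]/100,v[2]/100
    F=frame(psi);o=np.array([hx,hy,.046]);
    return sum(((hull(n,box(o,F,(-.013,.013),(-.013,.013),(.124,.172)),W[n])-T[n])**2).sum()/1e2 for n in T if T[n] is not None)
if __name__=='__main__':
    best=None
    for ps in(-97,-90,-83):
        r=minimize(cost,[np.radians(ps),53.9,23],method='Nelder-Mead',options=dict(initial_simplex=[[np.radians(ps)+a,53.9+b,23+c] for a,b,c in((0,0,0),(.1,0,0),(0,.6,0),(0,0,.6))],xatol=1e-3,fatol=1e-3))
        print(ps,np.degrees(r.x[0]),r.x[1:],r.fun)
        if best is None or r.fun<best.fun:best=r
    v=best.x;F=frame(v[0]);o=np.array([v[1]/100,v[2]/100,.046]);print('handle',o+F@[0,0,.148],'axis',F[:,2])
    for n in W:
        w=W[n];im=np.load('pics/%s0.npz'%n)['p'][w[0]:w[1],w[2]:w[3],::-1];a=cv2.resize(im,None,fx=10,fy=10,interpolation=cv2.INTER_CUBIC)
        for b,col in((((-.013,.013),(-.013,.013),(.124,.172)),(0,255,0)),(((-.034,.026),(-.032,.032),(0,.016)),(255,0,0))):
            q=np.array([proj(n,p) for p in box(o,F,*b)]);q=(q-[w[2],w[0]]+.5)*10
            for i in range(8):
                for j in range(i):
                    if bin(i^j).count('1')==1:cv2.line(a,tuple(map(int,q[i])),tuple(map(int,q[j])),col)
        q=(proj(n,o+F@[.06,0,.05])-[w[2],w[0]]+.5)*10;cv2.circle(a,tuple(map(int,q)),4,(0,0,255),-1)
        cv2.imwrite('pics/gf_%s.png'%n,a)
E
python3 g.py
```

```text
top [104.60783795 134.83170948] 4 [  34  104  120   61 5905]
side [154.33279281 179.07811715] 2 [ 118  158   69   73 4286]
-97 -88.44474257991223 [53.7816794  23.87197429] 8.909486770629883
-90 -88.60133163777421 [53.72199391 23.82684135] 9.116227149963379Traceback (most recent call last):
  File "g.py", line 32, in <module>
    r=minimize(cost,[np.radians(ps),53.9,23],method='Nelder-Mead',options=dict(initial_simplex=[[np.radians(ps)+a,53.9+b,23+c] for a,b,c in((0,0,0),(.1,0,0),(0,.6,0),(0,0,.6))],xatol=1e-3,fatol=1e-3))
    res = _minimize_neldermead(fun, x0, args, callback, bounds=bounds,
                               **options)
    fxr = func(xr)
    fx = function(np.copy(x), *(wrapper_args + args))
  File "g.py", line 28, in cost
    return sum(((hull(n,box(o,F,(-.013,.013),(-.013,.013),(.124,.172)),W[n])-T[n])**2).sum()/1e2 for n in T if T[n] is not None)
  File "g.py", line 28, in <genexpr>
    return sum(((hull(n,box(o,F,(-.013,.013),(-.013,.013),(.124,.172)),W[n])-T[n])**2).sum()/1e2 for n in T if T[n] is not None)
                 ~~~~^^^^^^^^^^^^^^^^^^^^^^^^^^^^^^^^^^^^^^^^^^^^^^^^^^^^^^^
  File "g.py", line 10, in hull
    q=np.array([proj(n,p) for p in pts]);q=((q-[w[2],w[0]]+.5)*S).astype(np.float32)
                ~~~~^^^^^
  File "h.py", line 11, in proj
    c=camera_info(n);K=np.array(c['camera_matrix']);q=np.array(c['R'])@np.array(X)+np.array(c['t']);q=K@q;return q[:2]/q[2]
ValueError: time passes only in moves, steps and waits
```

```bash
python3 - <<'E'
s=open('h.py').read()
s=s.replace("def snap","_C={}\n_ci=camera_info\ndef camera_info(n):\n    if n not in _C:_C[n]=_ci(n)\n    return _C[n]\ndef snap",1)
open('h.py','w').write(s)
E
python3 g.py; python3 k.py
```

```text
top [104.60783795 134.83170948] 4 [  34  104  120   61 5905]
side [154.33279281 179.07811715] 2 [ 118  158   69   73 4286]
-97 -88.44474257991223 [53.7816794  23.87197429] 8.909486770629883
-90 -88.60133163777421 [53.72199391 23.82684135] 9.116227149963379
-83 -85.81255164010514 [54.1706942  23.87974241] 7.628231048583984
handle [0.53550835 0.32346012 0.1672345 ] axis [-0.04188239  0.57204527  0.81915204]
t 16.30 pos [440.1 122.8 236.7] rot [ 1.7943e+02 -1.1000e-01  7.8490e+01] F [-0.1  0.1 -0.3] w 79.6 q [ 31.2  -6.5 -46.2 106.9  -4.6  77.1 -25.3]
```

```bash
python3 -c "
import cv2
a=cv2.imread('pics/gf_top.png');b=cv2.resize(cv2.imread('pics/gf_side.png'),(400,584));import numpy as np
cv2.imwrite('pics/gft.png',cv2.resize(a,(700,450)));cv2.imwrite('pics/gfs.png',b)"
```

```text
(no output)
```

View pics/gft.png

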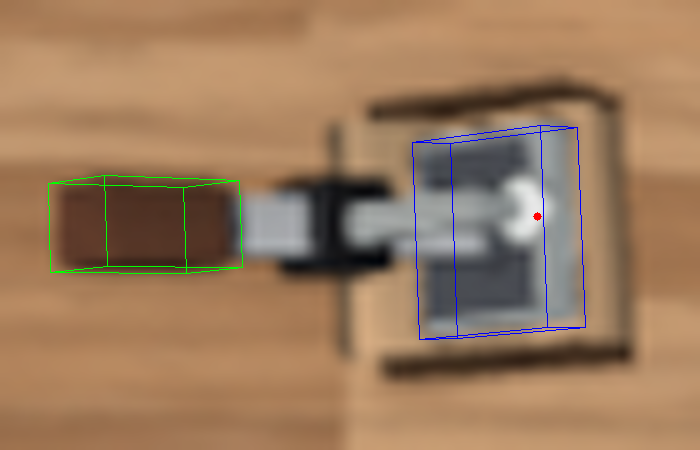

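View pics/gfs.png

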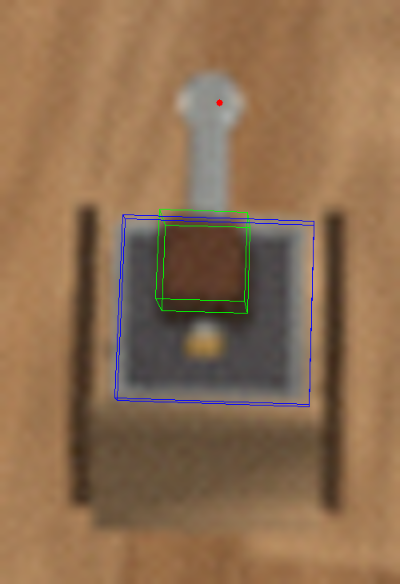

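```bash
cat > gp.py <<'E'
from h import *
from scipy.spatial.transform import Rotation as Ro
from k import RR
def tool(psi_deg,lean_deg):
    ps=np.radians(psi_deg);l=np.radians(lean_deg)
    gx=np.array([np.cos(ps),np.sin(ps),0]);gy=np.array([-np.sin(ps),np.cos(ps),0]);c=np.cos(l)*np.array([0,0,1])-np.sin(l)*gx
    z=-c;return np.c_[np.cross(gy,z),gy,z],c
def to(pos,M):
    o=monitor.get_obs();p=np.array(o['tool_pos']);R=RR(*o['tool_rot'])
    print('t %.2f'%o['time_s'],np.round(p*1000,1),np.round(o['tool_rot'],2),'F',np.round(o['force'],1),'w',round(o['grip_width']*1000,1))
    print('shift',np.round(R.inv().apply(np.array(pos)-p)*1000,1),'rotvec',np.round(np.degrees((R.inv()*Ro.from_matrix(M)).as_rotvec()),2),'target',np.round(pos,4))
H=np.array([.5355,.322,.167])
if __name__=='__main__':
    M,c=tool(-86,35);M0,_=tool(-86,0)
    to([.533,.362,.31],M0); to(H+.07*c,M); to(H-.014*c,M)
E
python3 gp.py
```

```text
t 16.30 [440.1 122.8 236.7] [ 1.7943e+02 -1.1000e-01  7.8490e+01] F [-0.1  0.1 -0.3] w 79.6
shift [253.1  44.  -72.4] rotvec [  0.58  -0.03 -15.51] target [0.533 0.362 0.31 ]
t 16.30 [440.1 122.8 236.7] [ 1.7943e+02 -1.1000e-01  7.8490e+01] F [-0.1  0.1 -0.3] w 79.6
shift [252.9  42.8  13.2] rotvec [ -4.17 -34.82 -15.2 ] target [0.5327 0.3621 0.2243]
t 16.30 [440.1 122.8 236.7] [ 1.7943e+02 -1.1000e-01  7.8490e+01] F [-0.1  0.1 -0.3] w 79.6
shift [206.4  55.   82.1] rotvec [ -4.17 -34.82 -15.2 ] target [0.5361 0.314  0.1555]
```

{"fn": "servo_tool", "kwargs": {"commands": [10,2,-30,0,0,0,30,5,-28,0,0,0,40,7,-14,0,0,0,45,8,0,0,0,0,45,8,0,0,0,0,43,7,0,0,0,0,40,7,0,0,0,0,0,0,0,0,0,-7.75,0,0,0,0,0,-7.75,0,0,0,0,0,0], "jaw": 60}}

```text
time_s: 17.3
tool_pos: [0.53, 0.3616, 0.3017]
tool_rot: [-179.9, -0.0, 94.1]
force: [0.3, -0.2, -0.0]
grip_width: 0.06
```

{"fn": "servo_tool", "kwargs": {"commands": [0,0,0,0,-7,0,0,0,0,0,-7,0,0,0,0,0,-7,0,0,0,0,0,-7,0,0,0,0,0,-7,0,0,0,0,0,0,0]}}

```text
time_s: 17.9
tool_pos: [0.5279, 0.3648, 0.2985]
tool_rot: [-179.9, 35.4, 94.3]
force: [-1.5, -0.0, -1.4]
grip_width: 0.0604
```

```bash
python3 gp.py;python3 k.py
```

```text
t 17.90 [527.9 364.8 298.5] [-179.91   35.43   94.34] F [-1.5 -0.  -1.4] w 60.4
shift [-9.2  4.9 -7.5] rotvec [1.000e-02 3.543e+01 3.000e-01] target [0.533 0.362 0.31 ]
t 17.90 [527.9 364.8 298.5] [-179.91   35.43   94.34] F [-1.5 -0.  -1.4] w 60.4
shift [40.5  4.7 62.2] rotvec [0.1  0.43 0.27] target [0.5327 0.3621 0.2243]
t 17.90 [527.9 364.8 298.5] [-179.91   35.43   94.34] F [-1.5 -0.  -1.4] w 60.4
shift [ 41.1   4.5 146.2] rotvec [0.1  0.43 0.27] target [0.5361 0.314  0.1555]
t 17.90 pos [527.9 364.8 298.5] rot [-179.91   35.43   94.34] F [-1.5 -0.  -1.4] w 60.4 q [-30.7  38.  -36.   59.5  42.1 117.5 -52. ]
```

{"fn": "servo_tool", "kwargs": {"commands": [0,0,0,0,5,0,0,0,0,0,5,0,0,0,0,0,5,0,0,0,0,0,0,0]}}

```text
time_s: 18.3
tool_pos: [0.5326, 0.357, 0.3071]
tool_rot: [179.6, 19.8, 93.3]
force: [0.8, -0.7, -0.0]
grip_width: 0.0603
```

```bash
cat > gp2.py <<'E'
from gp import *
_,c=tool(-86,35);M,c2=tool(-86,20)
G=H+.004*c
to(G+(-.019+.09)*c2,M); to(G-.019*c2,M)
E
python3 gp2.py;python3 k.py
```

```text
t 18.30 [532.6 357.  307.1] [179.64  19.79  93.35] F [ 0.8 -0.7 -0. ] w 60.3
shift [15.7  0.1 68.9] rotvec [ 0.14 -0.21 -0.61] target [0.5336 0.3485 0.237 ]
t 18.30 [532.6 357.  307.1] [179.64  19.79  93.35] F [ 0.8 -0.7 -0. ] w 60.3
shift [ 1.540e+01 -1.000e-01  1.589e+02] rotvec [ 0.14 -0.21 -0.61] target [0.5358 0.3178 0.1524]
t 18.30 pos [532.6 357.  307.1] rot [179.64  19.79  93.35] F [ 0.8 -0.7 -0. ] w 60.3 q [-18.8  30.3 -41.6  65.9  32.1 105.8 -50.9]
```

Approach to 60 mm short, then look.

{"fn": "servo_tool", "kwargs": {"commands": [7,0,25,0,0,-0.3,8,0,35,0,0,-0.3,0,0,30,0,0,0,0,0,10,0,0,0,0,0,0,0,0,0]}}

```text
time_s: 18.8
tool_pos: [0.5317, 0.3393, 0.2032]
tool_rot: [-179.7, 20.1, 94.6]
force: [-0.7, 0.5, -0.0]
grip_width: 0.0599
```

```bash
python3 gp2.py;python3 k.py; python3 -c "
from h import *
p,d=snap('top','t5');q,e=snap('side','s5')
cv2.imwrite('pics/c5.png',cv2.resize(p[180:260,140:240,::-1],(750,600)))
cv2.imwrite('pics/c5s.png',cv2.resize(q[220:340,230:330,::-1],(500,600)))"
```

```text
t 18.80 [531.7 339.3 203.2] [-179.67   20.11   94.56] F [-0.7  0.5 -0. ] w 59.9
shift [ -3.1   2.5 -34.8] rotvec [-0.14  0.12  0.52] target [0.5336 0.3485 0.237 ]
t 18.80 [531.7 339.3 203.2] [-179.67   20.11   94.56] F [-0.7  0.5 -0. ] w 59.9
shift [-2.9  2.7 55.2] rotvec [-0.14  0.12  0.52] target [0.5358 0.3178 0.1524]
t 18.80 pos [531.7 339.3 203.2] rot [-179.67   20.11   94.56] F [-0.7  0.5 -0. ] w 59.9 q [-15.9  31.3 -41.   76.9  32.3  95.3 -52.6]
```

View pics/c5s.png

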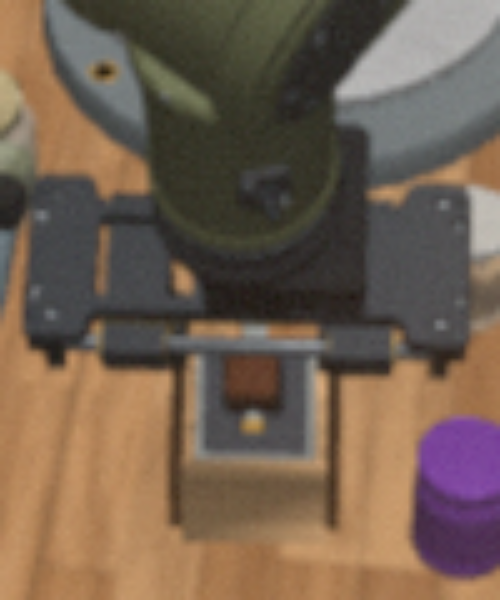

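View pics/c5.png

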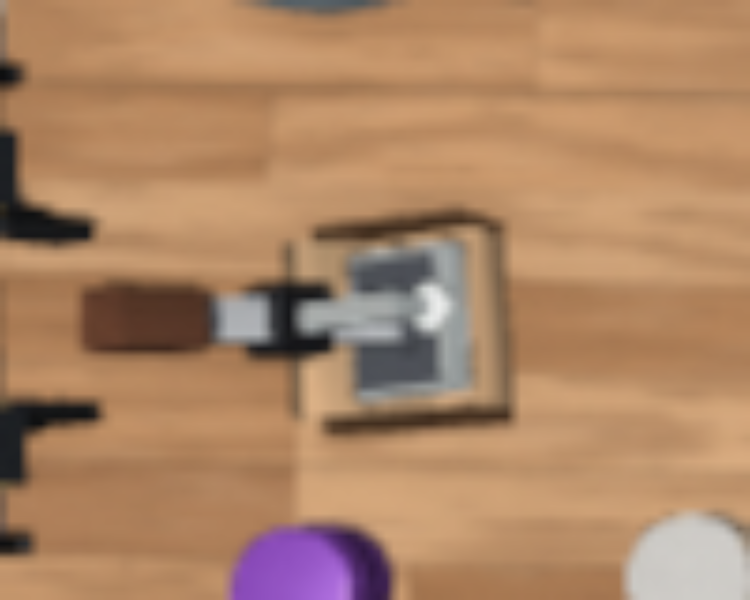

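{"fn": "servo_tool", "kwargs": {"commands": [-2.5,2,10,0,0,0.3,0,0,15,0,0,0,0,0,15,0,0,0,0,0,10,0,0,0,0,0,5,0,0,0,0,0,0,0,0,0]}}

```text
time_s: 19.5
tool_pos: [0.535, 0.3192, 0.1522]
tool_rot: [-179.8, 20.1, 94.3]
force: [1.3, -0.5, -0.4]
grip_width: 0.0602
```

```bash
python3 gp2.py;python3 k.py
```

```text
t 19.50 [535.  319.2 152.2] [-179.8    20.07   94.32] F [ 1.3 -0.5 -0.4] w 60.2
shift [ -1.5   0.5 -89.7] rotvec [-0.09  0.07  0.3 ] target [0.5336 0.3485 0.237 ]
t 19.50 [535.  319.2 152.2] [-179.8    20.07   94.32] F [ 1.3 -0.5 -0.4] w 60.2
shift [-1.4  0.6  0.3] rotvec [-0.09  0.07  0.3 ] target [0.5358 0.3178 0.1524]
t 19.50 pos [535.  319.2 152.2] rot [-179.8    20.07   94.32] F [ 1.3 -0.5 -0.4] w 60.2 q [-14.   31.8 -40.3  82.2  33.   89.7 -53.4]
```

{"fn": "servo_tool", "kwargs": {"commands": [0,0,0,0,0,0,0,0,0,0,0,0,0,0,0,0,0,0,0,0,0,0,0,0,0,0,0,0,0,0,0,0,0,0,0,0], "jaw": 15, "newtons": 15}}

```text
time_s: 20.1
tool_pos: [0.5354, 0.3201, 0.1534]
tool_rot: [-179.9, 20.0, 94.3]
force: [0.0, 0.3, 1.6]
grip_width: 0.0261
```

{"fn": "servo_tool", "kwargs": {"commands": [0,0,0,0,0,0,0,0,0,0,0,0,0,0,0,0,0,0], "newtons": 60}}

```text
time_s: 20.4
tool_pos: [0.5355, 0.3201, 0.1534]
tool_rot: [-179.9, 20.0, 94.3]
force: [-0.0, 0.4, 0.2]
grip_width: 0.0252
```

```bash
python3 gp2.py; python3 -c "
from h import *
q,e=snap('side','s6');p,d=snap('top','t6')
cv2.imwrite('pics/c6.png',cv2.resize(p[180:260,140:240,::-1],(750,600)))"
python3 - <<'E'
import numpy as np
# column axis in tool frame tilt 20 vs 35: 
a=np.radians(15);print('c in tool: x',np.sin(a),'z',-np.cos(a))
E
```

```text
t 20.40 [535.5 320.1 153.4] [-179.93   19.99   94.33] F [-0.   0.4  0.2] w 25.2
shift [ -1.8   0.2 -88.2] rotvec [ 0.04 -0.01  0.31] target [0.5336 0.3485 0.237 ]
t 20.40 [535.5 320.1 153.4] [-179.93   19.99   94.33] F [-0.   0.4  0.2] w 25.2
shift [-1.8  0.1  1.8] rotvec [ 0.04 -0.01  0.31] target [0.5358 0.3178 0.1524]
c in tool: x 0.25881904510252074 z -0.9659258262890683
```

View pics/c6.png

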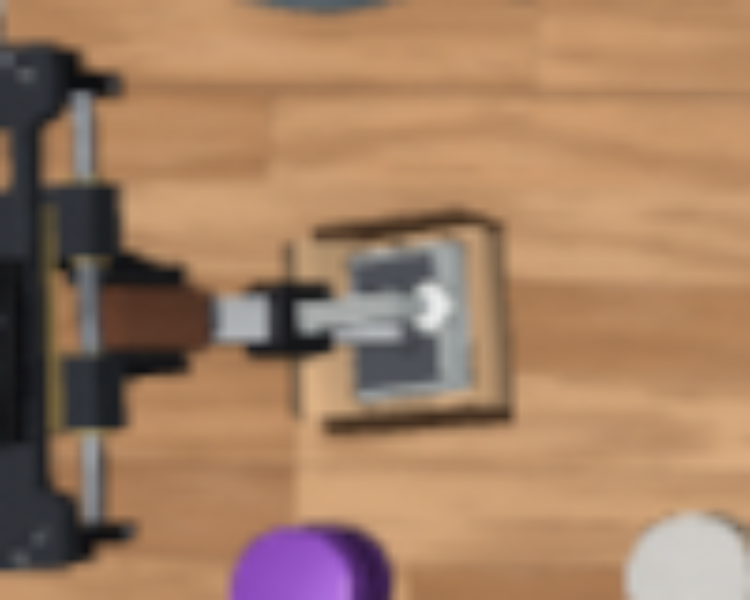

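{"fn": "servo_tool", "kwargs": {"commands": [0.8,0,-2.9,0,0,0,1.3,0,-4.8,0,0,0,1.55,0,-5.8,0,0,0,1.55,0,-5.8,0,0,0,1.55,0,-5.8,0,0,0,1.55,0,-5.8,0,0,0,1.8,0,-6.8,0,0,0,1.8,0,-6.8,0,0,0,1.8,0,-6.8,0,0,0,1.8,0,-6.8,0,0,0]}}

```text
time_s: 21.5
tool_pos: [0.5324, 0.3559, 0.2032]
tool_rot: [-179.9, 19.9, 94.4]
force: [-0.1, 0.5, -8.4]
grip_width: 0.0255
```

```bash
python3 gp2.py; python3 -c "
from h import *
q,e=snap('side','s7');p,d=snap('top','t7')
cv2.imwrite('pics/c7.png',cv2.resize(p[180:260,140:240,::-1],(750,600)))
cv2.imwrite('pics/c7s.png',cv2.resize(q[220:340,230:330,::-1],(500,600)))"
```

```text
t 21.50 [532.4 355.9 203.2] [-179.9    19.88   94.38] F [-0.1  0.5 -8.4] w 25.5
shift [-18.5   0.6 -29.2] rotvec [ 0.03 -0.12  0.36] target [0.5336 0.3485 0.237 ]
t 21.50 [532.4 355.9 203.2] [-179.9    19.88   94.38] F [-0.1  0.5 -8.4] w 25.5
shift [-18.7   0.6  60.8] rotvec [ 0.03 -0.12  0.36] target [0.5358 0.3178 0.1524]
```

View pics/c7.png

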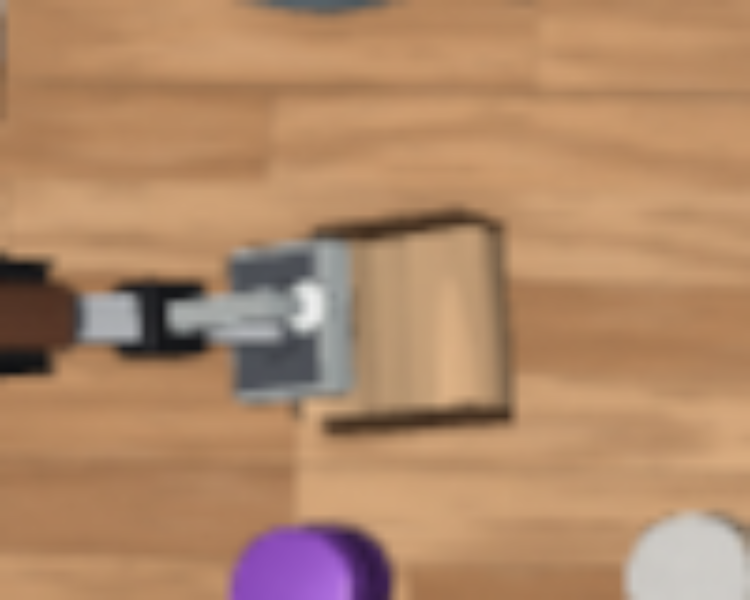

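View pics/c7s.png

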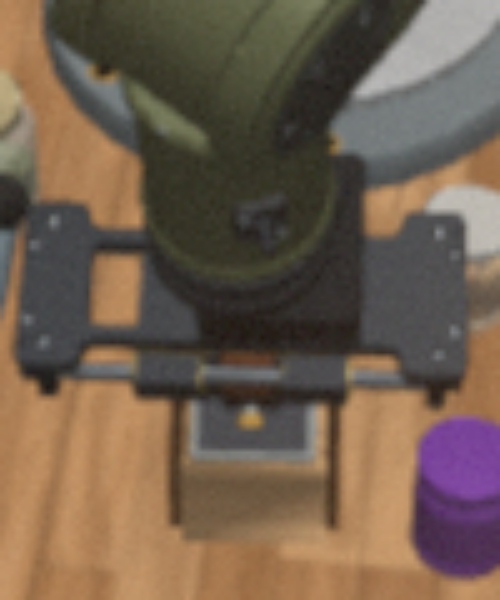

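{"fn": "servo_tool", "kwargs": {"commands": [3,0,-10,0,0,0,3,0,-12,0,0,0,0,0,-14,0,0,0,-5,0,-14,0,0,0,-5,0,-14,0,0,0,-5,0,-14,0,0,0,-5,0,-14,0,0,0,-5,0,-14,0,0,0,0,0,0,0,0,0]}}

```text
time_s: 22.5
tool_pos: [0.5322, 0.3732, 0.3118]
tool_rot: [179.9, 19.9, 94.2]
force: [0.4, 0.7, -8.0]
grip_width: 0.026
```

{"fn": "servo_tool", "kwargs": {"commands": [0,0,0,0,2.5,0,0,0,0,0,5,0,0,0,0,0,5,0,0,0,0,0,5,0,0,0,0,0,5,0,0,0,0,0,5,0,0,0,0,0,5,0,0,0,0,0,2.5,0,0,0,0,0,0,0]}}

```text
time_s: 23.4
tool_pos: [0.5323, 0.3677, 0.3066]
tool_rot: [-179.8, -14.6, 94.0]
force: [0.1, 0.1, -8.4]
grip_width: 0.0258
```

```bash
python3 k.py; python3 -c "
from h import *
q,e=snap('side','s8');p,d=snap('top','t8')
cv2.imwrite('pics/c8.png',cv2.resize(p[180:260,140:240,::-1],(750,600)))
cv2.imwrite('pics/c8s.png',cv2.resize(q[200:340,220:340,::-1],(514,600)))"
```

```text
t 23.40 pos [532.3 367.7 306.6] rot [-179.76  -14.61   93.98] F [ 0.1  0.1 -8.4] w 25.8 q [ 10.2  17.7 -50.1  81.8   1.2  78.6 -33.6]
```

View pics/c8.png

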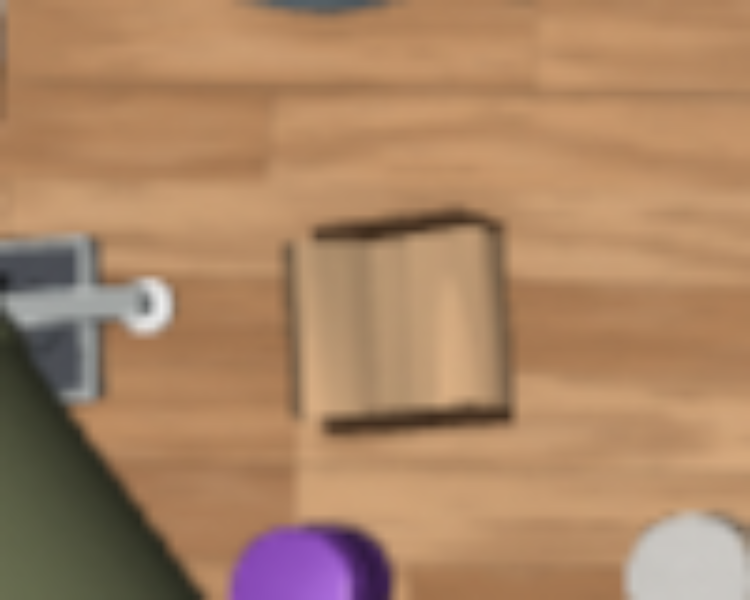

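View pics/c8s.png

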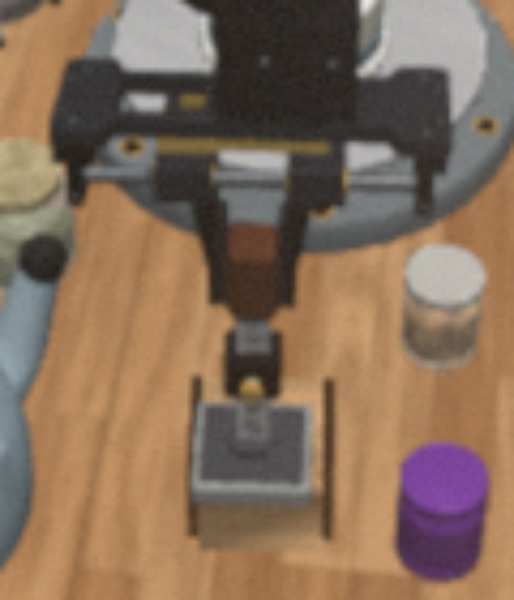

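```bash
cat > m5.py <<'E'
from m2 import *
print('=====')
for n,f in(('top','t4'),('side','s4'),('top','t8'),('side','s8')):
    D=np.load('pics/'+f+'.npz');Q=xyz(n,D['d']);im=D['p'].astype(int);print(n,f)
    A=reg(Q,(.48,.64),(-.2,-.05),(.117,.14)); print('cake',hullfit(A))
    g=np.linalg.lstsq(np.c_[A[:,:2],np.ones(len(A))],A[:,2],rcond=None)[0];print('slope',np.round(g,4),np.degrees(np.arctan2(-g[1],-g[0])))
    A=reg(Q,(.38,.75),(-.32,.1),(.053,.068)); print('platter',hullfit(A),A[:,2].mean())
    m=(im[...,0]-im[...,1]>60)&(im[...,0]-im[...,2]>50)
    B=Q[m];B=B[(B[:,0]>.5)&(B[:,0]<.68)&(B[:,1]>-.1)&(B[:,1]<-.03)];print('flower',len(B),B.mean(0) if len(B) else '')
    A=reg(Q,(.56,.62),(-.29,-.235),(.085,.13));print('knob',len(A),A[:,2].max() if len(A) else '')
    # overlay
    w=(165,265,255,370) if n=='top' else (160,270,235,345)
    a=cv2.resize(D['p'][w[0]:w[1],w[2]:w[3],::-1],None,fx=5,fy=5,interpolation=cv2.INTER_CUBIC)
    C=(.560,-.118);T=np.linspace(0,6.3,100)
    for c,r,z,col in((C,.065,None,(255,0,0)),(C,.14,.06,(0,0,255)),(C,.168,.032,(0,200,0))):
        pts=[proj(n,[c[0]+r*np.cos(t),c[1]+r*np.sin(t),z if z else .126-.08*r*np.cos(t-np.radians(88))]) for t in T]
        cv2.polylines(a,[np.int32((np.array(pts)-[w[2],w[0]]+.5)*5)],True,col)
    u=np.radians(88)
    for r,z in((.046,.1223),(.066,.10)):
        q_=(proj(n,[C[0]+r*np.cos(u),C[1]+r*np.sin(u),z])-[w[2],w[0]]+.5)*5;cv2.circle(a,tuple(map(int,q_)),3,(0,160,255),-1)
    cv2.imwrite('pics/o_%s.png'%f,a)
E
python3 m5.py| sed -n '/=====/,$p'
```

```text
=====
top t4
cake [ 0.56214613 -0.11639925  0.06436432]
slope [-0.0032 -0.0775  0.118 ] 87.61632931163152
platter [ 0.56738773 -0.05463841  0.19331918] 0.05955594542352725
flower 21 [ 0.5646038  -0.0491255   0.11901242]
knob 63 0.10504682655101276
side s4
cake [ 0.56194165 -0.11395273  0.06506209]
slope [-0.0014 -0.0827  0.1182] 89.01727077960504
platter [ 0.56212068 -0.11173217  0.14165992] 0.061181508008517946
flower 32 [ 0.56609449 -0.04688153  0.11469725]
knob 58 0.10832930620398612
top t8
cake [ 0.56152171 -0.116886    0.06386696]
slope [-0.0049 -0.0739  0.1196] 86.21708111057102
platter [ 0.58552975 -0.07272971  0.18986659] 0.05951181869323979
flower 21 [ 0.56464119 -0.04927246  0.11860557]
knob 64 0.10630514564969154
side s8
cake [ 0.55675591 -0.1153562   0.0591713 ]
slope [ 0.0398 -0.0757  0.0981] 117.69495693463807
platter [ 0.56075327 -0.11244001  0.14179314] 0.06118527999986747
flower 0 
knob 0
```

View pics/o_t4.png

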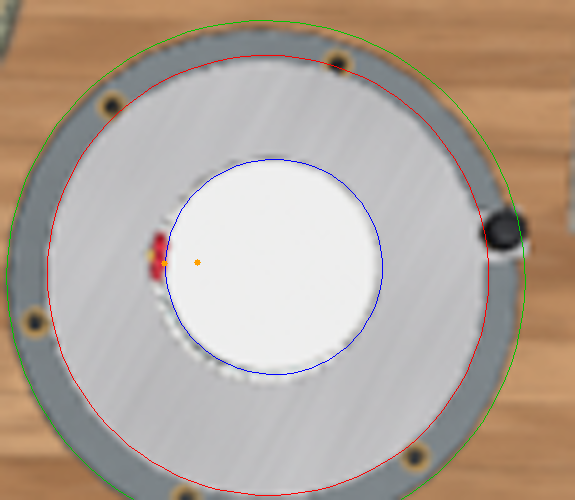

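View pics/o_s4.png

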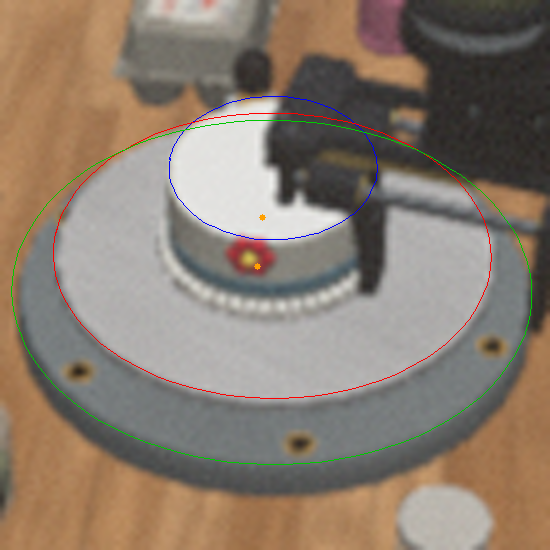

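```bash
cat > gp3.py <<'E'
from gp import *
import sys
dz=float(sys.argv[1])/1000
C=np.array([.5617,-.1162,0]);u=np.array([np.cos(np.radians(87)),np.sin(np.radians(87)),0])
O=C+.105*u+[0,0,.06+dz]
M,c2=tool(-93,-15);gx=-u
G=O-.0014*gx+[0,0,.154]
T=G-.019*c2
to(T,M)
E
python3 gp3.py 111; python3 gp3.py 20
```

```text
t 23.50 [531.3 371.  307.7] [-179.81  -14.76   94.21] F [-0.9  0.9 -8.2] w 25.5
shift [-365.5    8.2  -95.2] rotvec [-2.04  0.26  6.96] target [ 0.5675 -0.005   0.3066]
t 23.50 [531.3 371.  307.7] [-179.81  -14.76   94.21] F [-0.9  0.9 -8.2] w 25.5
shift [-388.7    8.5   -7.2] rotvec [-2.04  0.26  6.96] target [ 0.5675 -0.005   0.2156]
```

{"fn": "servo_tool", "kwargs": {"commands": [-15,0.3,-4,0,0,0,-25,0.6,-6.5,0,0,0,-36,0.8,-9.4,0,0,0,-42,0.9,-11,0,0,0,-42,0.9,-11,-0.4,0.05,1.4,-42,0.9,-11,-0.4,0.05,1.4,-42,0.9,-11,-0.4,0.05,1.4,-42,0.9,-11,-0.4,0.05,1.4,-36,0.8,-9.4,-0.4,0.05,1.4,-25,0.5,-6.5,0,0,0]}}

```text
time_s: 24.5
tool_pos: [0.552, 0.0118, 0.3058]
tool_rot: [-180.0, -15.0, 86.9]
force: [1.4, -0.2, -8.4]
grip_width: 0.0254
```

{"fn": "servo_tool", "kwargs": {"commands": [0,0,0,0,0,0,0,0,0,0,0,0,0,0,0,0,0,0]}}

```text
time_s: 24.8
tool_pos: [0.5521, 0.0175, 0.3064]
tool_rot: [-180.0, -15.3, 87.2]
force: [0.8, 0.9, -7.9]
grip_width: 0.0255
```

```bash
python3 gp3.py 111;python3 gp3.py 30
```

```text
t 24.80 [552.1  17.5 306.4] [-179.99  -15.26   87.24] F [ 0.8  0.9 -7.9] w 25.5
shift [-20.9  16.5  -6. ] rotvec [-0.07 -0.26  0.24] target [ 0.5675 -0.005   0.3066]
t 24.80 [552.1  17.5 306.4] [-179.99  -15.26   87.24] F [ 0.8  0.9 -7.9] w 25.5
shift [-42.3  16.5  72.1] rotvec [-0.07 -0.26  0.24] target [ 0.5675 -0.005   0.2256]
```

{"fn": "servo_tool", "kwargs": {"commands": [-10.5,8.3,-3,0,0,0,-10.5,8.2,-3,0,0,0,-3.9,0,14.5,0,0,0,-3.9,0,14.5,0,0,0,-3.9,0,14.5,0,0,0,-3.9,0,14.5,0,0,0,0,0,0,0,0,0,0,0,0,0,0,0]}}

```text
time_s: 25.6
tool_pos: [0.5673, -0.0074, 0.2459]
tool_rot: [-180.0, -15.3, 87.0]
force: [0.4, -0.5, -8.1]
grip_width: 0.0257
```

```bash
python3 gp3.py 51; cat > v.py <<'E'
from h import *
import sys
i=sys.argv[1];dz=float(sys.argv[2])/1000
for n in('top','side'):
    p,d=snap(n,n[0]+i)
    w=(165,265,250,370) if n=='top' else (130,250,235,345)
    s=6 if n=='top' else 5
    a=cv2.resize(p[w[0]:w[1],w[2]:w[3],::-1],None,fx=s,fy=s,interpolation=cv2.INTER_CUBIC)
    C=np.array([.5617,-.1162,0]);u=np.array([np.cos(np.radians(87)),np.sin(np.radians(87)),0]);v=np.array([u[1],-u[0],0]);z=np.array([0,0,1])
    O=C+.105*u+z*(.06+dz)
    def dr(P,c): 
        q=(proj(n,P)-[w[2],w[0]]+.5)*s;cv2.circle(a,tuple(map(int,q)),3,c,-1)
    dr(C+.046*u+.1223*z,(0,160,255)); dr(O-.06*u+.05*z,(0,0,255))
    pts=[O+u*x+v*y for x,y in((.034,.032),(.034,-.032),(-.026,-.032),(-.026,.032))]
    for h in(0,.016):
        q=[(proj(n,P+z*h)-[w[2],w[0]]+.5)*s for P in pts];cv2.polylines(a,[np.int32(q)],True,(255,0,0) if h else (255,255,0))
    cv2.imwrite('pics/v%s%s.png'%(n[0],i),a)
E
python3 v.py 9 51
```

```text
t 25.60 [567.3  -7.4 245.9] [-179.95  -15.26   87.  ] F [ 0.4 -0.5 -8.1] w 25.7
shift [ 2.5  0.1 -0.1] rotvec [-0.05 -0.26 -0.  ] target [ 0.5675 -0.005   0.2466]
```

View pics/vt9.png

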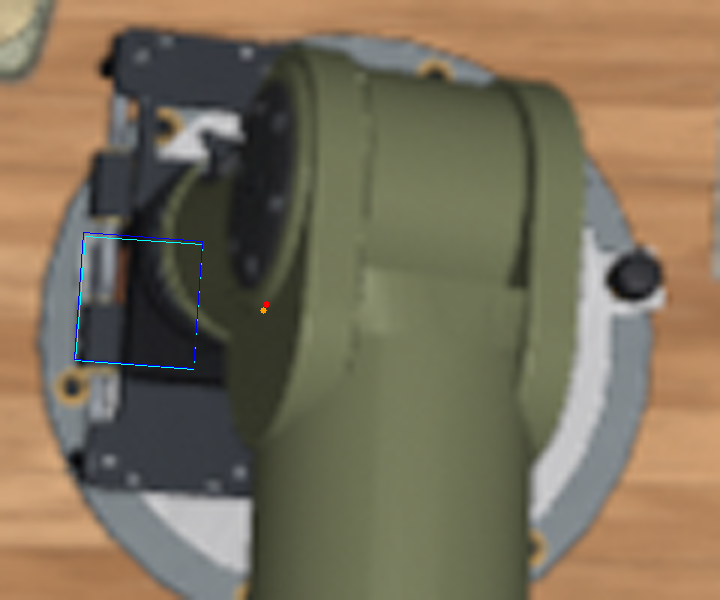

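View pics/vs9.png

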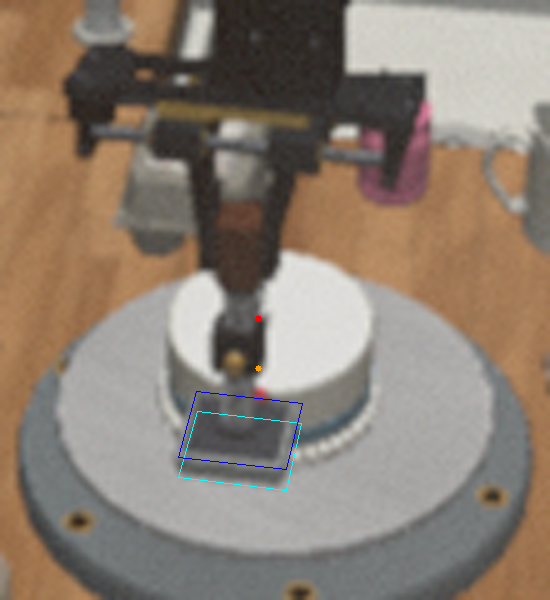

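```bash
python3 - <<'E'
from h import *
D=np.load('pics/s9.npz');Q=xyz('side',D['d'])
A=Q[207:225,272:294].reshape(-1,3)
B=A[(A[:,2]>.118)&(A[:,2]<.14)&(A[:,1]>-.05)]
print(len(B),B.min(0),B.max(0),B.mean(0),np.median(B,0))
g=np.linalg.lstsq(np.c_[B[:,:2],np.ones(len(B))],B[:,2],rcond=None)[0];print(g)
C=np.array([.5617,-.1162,0]);u=np.array([np.cos(np.radians(87)),np.sin(np.radians(87)),0])
print(C+.105*u,'pred plate centre',C+.109*u)
r=cv2.minAreaRect(B[:,:2].astype(np.float32)*1000);print(r)
for v in range(205,230,2): print(v,' '.join('%4d'%(1000*z) for z in Q[v,268:298:2,2]))
E
```

```text
309 [ 0.53806183 -0.04968667  0.11840286] [0.60103133 0.02831917 0.13944707] [5.68345158e-01 1.23039574e-04 1.28993319e-01] [0.56670468 0.00153303 0.12898136]
[ 0.01484716 -0.04285116  0.12056028]
[ 0.56719528 -0.0113439   0.        ] pred plate centre [ 0.56740462 -0.00734938  0.        ]
((567.9629516601562, -8.810077667236328), (62.945350646972656, 75.05020141601562), 6.5634331703186035)
205   91  104  110  115  120 1117  170  169  169  120  124  119  123  118  123
207   83   92  107  107  112  120  159  163  161  119  119  122  121  121  117
209   72   84   91  131  125  127  151  153  152  120  115  117  116  110  111
211   71   80  129  129  133  137  142  144  145  135  128  131  127  106  101
213   68   70  129  132  131  134  135  135  139  135  126  127  131   97   97
215   60   68  128  128  128  134  135  135  134  132  134  129  128   86   87
217   59   58  131  131  126  129  134  127  129  127  131  131  124   83   79
219   56  128  127  132  129  126  133  128  133  127  131  127  127   70   75
221   58  128  127  127  128  129  128  129  127  131  130  128   69   69   64
223   56  118  121  120  121  118  122  124  127  123  125  129   57   60   59
225   58   57   61   63   67   58  115  117  118  120  116  119   65   61   59
227   61   62   60   62   59   63   65   59   59   63   59   61   63   60   59
229   58   58   66   67   63   61   60   59   64   60   63   59   60   63   57
```

{"fn": "servo_tool", "kwargs": {"commands": [-2,0,7.7,0,0,0,-2.6,0,9.66,0,0,0,-2.6,0,9.66,0,0,0,-1.3,0,4.8,0,0,0,0,0,0,0,0,0,0,0,0,0,0,0]}}

```text
time_s: 26.3
tool_pos: [0.5676, -0.0074, 0.2133]
tool_rot: [-180.0, -15.3, 87.0]
force: [-0.4, -0.7, -8.2]
grip_width: 0.0256
```

```bash
python3 gp3.py 18; python3 v.py 10 18
```

```text
t 26.30 [567.6  -7.4 213.3] [-180.    -15.26   86.99] F [-0.4 -0.7 -8.2] w 25.6
shift [ 2.4 -0.2  0.3] rotvec [-0.   -0.26 -0.01] target [ 0.5675 -0.005   0.2136]
```

View pics/vs10.png

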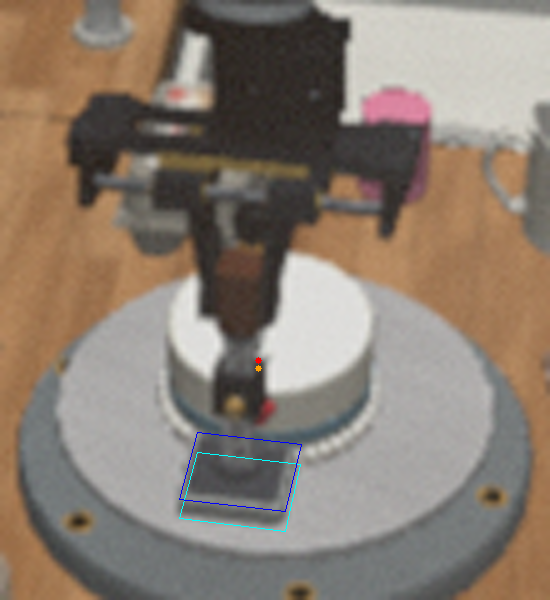

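{"fn": "servo_tool", "kwargs": {"commands": [1.4,0,0.4,0,0,0,-0.8,0,2.9,0,0,0,-0.8,0,2.9,0,0,0,-0.8,0,2.9,0,0,0,-0.8,0,2.9,0,0,0,-0.5,0,1.9,0,0,0,0,0,0,0,0,0]}}

```text
time_s: 27.1
tool_pos: [0.5676, -0.006, 0.1991]
tool_rot: [-180.0, -15.2, 87.0]
force: [0.4, 0.1, -6.9]
grip_width: 0.0256
```

{"fn": "servo_tool", "kwargs": {"commands": [-0.26,0,0.97,0,0,0,-0.26,0,0.97,0,0,0,0,0,0,0,0,0]}}

```text
time_s: 27.4
tool_pos: [0.5677, -0.006, 0.1973]
tool_rot: [180.0, -15.2, 87.0]
force: [0.5, 0.9, -6.3]
grip_width: 0.0252
```

{"fn": "servo_tool", "kwargs": {"commands": [-0.26,0,0.97,0,0,0,0,0,0,0,0,0]}}

```text
time_s: 27.6
tool_pos: [0.5677, -0.006, 0.1963]
tool_rot: [180.0, -15.2, 87.0]
force: [0.7, -0.4, -6.7]
grip_width: 0.0256
```

{"fn": "servo_tool", "kwargs": {"commands": [-0.26,0,0.97,0,0,0,0,0,0,0,0,0]}}

```text
time_s: 27.8
tool_pos: [0.5676, -0.006, 0.1952]
tool_rot: [180.0, -15.2, 87.0]
force: [0.5, -0.4, -6.8]
grip_width: 0.0254
```

```bash
python3 k.py; python3 v.py 11 0
```

```text
t 27.80 pos [567.6  -6.  195.2] rot [180.   -15.24  87.  ] F [ 0.5 -0.4 -6.8] w 25.4 q [ 41.   13.7 -38.3  96.6  -7.1  72.9   2.6]
```

View pics/vs11.png

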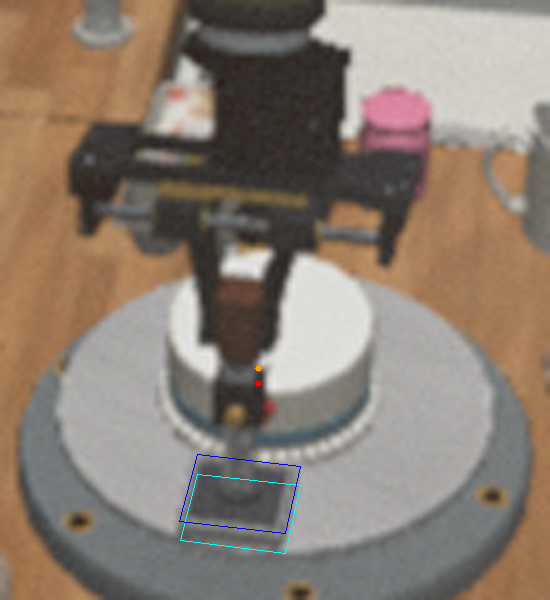

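{"fn": "servo_tool", "kwargs": {"commands": [-0.2,0,0.8,0,0,0,0,0,0,0,0,0]}}

```text
time_s: 28.1
tool_pos: [0.5678, -0.0059, 0.195]
tool_rot: [180.0, -15.2, 87.0]
force: [-0.1, 1.3, -4.5]
grip_width: 0.0257
```

{"fn": "servo_tool", "kwargs": {"commands": [-0.2,0,0.8,0,0,0,0,0,0,0,0,0]}}

```text
time_s: 28.3
tool_pos: [0.5681, -0.0059, 0.1949]
tool_rot: [179.9, -15.2, 87.0]
force: [-1.2, 0.5, 2.7]
grip_width: 0.0254
```

{"fn": "servo_tool", "kwargs": {"commands": [-0.2,0,0.8,0,0,0,0,0,0,0,0,0]}}

```text
time_s: 28.5
tool_pos: [0.5685, -0.0057, 0.1948]
tool_rot: [179.9, -15.3, 87.0]
force: [-1.4, 0.1, 6.0]
grip_width: 0.0254
```

{"fn": "servo_tool", "kwargs": {"commands": [0.1,0,-0.5,0,0,0,0,0,0,0,0,0], "newtons": 10}}

```text
time_s: 28.7
tool_pos: [0.5689, -0.0057, 0.1947]
tool_rot: [179.8, -15.3, 87.0]
force: [0.4, 0.5, 6.2]
grip_width: 0.0254
```

{"fn": "servo_tool", "kwargs": {"commands": [0,0,0,0,0,0,0,0,0,0,0,0,0,0,0,0,0,0,0,0,0,0,0,0], "jaw": 50}}

```text
time_s: 29.1
tool_pos: [0.5674, -0.0062, 0.193]
tool_rot: [-180.0, -15.2, 87.0]
force: [-0.1, -0.3, 0.1]
grip_width: 0.0471
```

```bash
python3 k.py; python3 v.py 12 0
```

```text
t 29.10 pos [567.4  -6.2 193. ] rot [-179.97  -15.23   86.98] F [-0.1 -0.3  0.1] w 47.1 q [ 41.   13.8 -38.3  96.7  -7.1  72.7   2.6]
```

View pics/vs12.png

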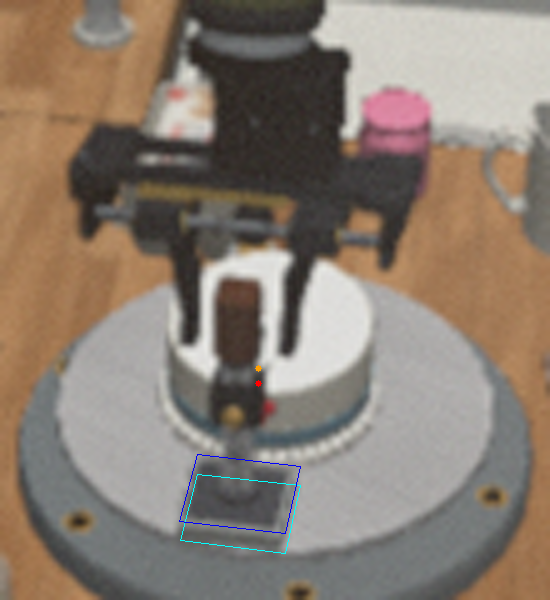

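{"fn": "servo_tool", "kwargs": {"commands": [0,0,-5,0,0,0,0,0,-15,0,0,0,0,0,-25,0,0,0,0,0,-30,0,0,0,0,0,-30,0,0,0,0,0,-30,0,0,0,-40,0,0,0,0,0,-40,0,0,0,0,0,-40,0,0,0,0,0,-40,0,0,0,0,0]}}

```text
time_s: 30.2
tool_pos: [0.5577, -0.1977, 0.2828]
tool_rot: [179.9, -15.2, 87.0]
force: [0.6, 0.3, -1.0]
grip_width: 0.0504
```

{"fn": "servo_tool", "kwargs": {"commands": [-40,0,-15,0,0,0,-40,0,-15,0,0,0,-40,0,-15,0,0,0,-40,0,-10,0,0,0,0,0,0,0,0,0]}}

```text
time_s: 30.7
tool_pos: [0.546, -0.3729, 0.2916]
tool_rot: [-179.9, -15.0, 86.3]
force: [0.1, -1.0, -0.1]
grip_width: 0.0503
```

```bash
python3 k.py; python3 v.py 13 0
```

```text
t 30.70 pos [ 546.  -372.9  291.6] rot [-179.88  -15.03   86.34] F [ 0.1 -1.  -0.1] w 50.3 q [ 56.2  28.  -27.1  66.2  -0.9  95.7  27.4]
```

View pics/vs13.png

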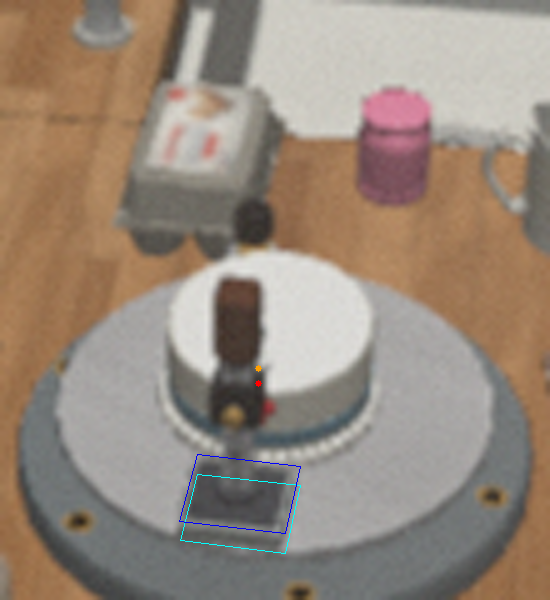

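View pics/vt13.png

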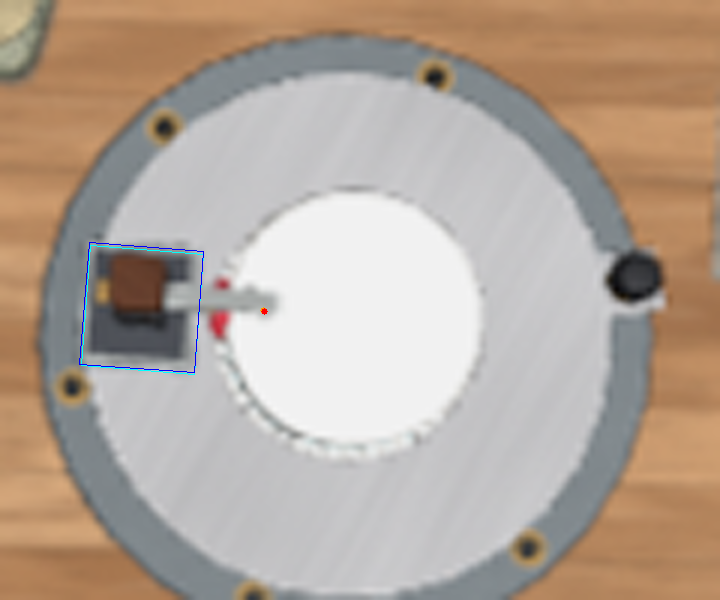

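```bash
python3 m5.py >/dev/null; python3 - <<'E'
from h import *
from scipy.optimize import least_squares
for n,f in(('top','t13'),('side','s13')):
    D=np.load('pics/%s.npz'%f);Q=xyz(n,D['d']);
    A=Q[(Q[...,0]>.53)&(Q[...,0]<.61)&(Q[...,1]>-.035)&(Q[...,1]<.025)&(Q[...,2]>.069)&(Q[...,2]<.088)]
    g=np.linalg.lstsq(np.c_[A[:,:2],np.ones(len(A))],A[:,2],rcond=None)[0]
    print(n,'plate',len(A),A.min(0).round(4),A.max(0).round(4),'med z',np.median(A[:,2]),'slope',g[:2])
    B=Q[(Q[...,0]>.54)&(Q[...,0]<.60)&(Q[...,1]>-.05)&(Q[...,1]<.03)&(Q[...,2]>.215)&(Q[...,2]<.245)];print('handle top',len(B),B.mean(0) if len(B) else '')
    K=Q[(Q[...,0]>.56)&(Q[...,0]<.62)&(Q[...,1]>-.29)&(Q[...,1]<-.235)&(Q[...,2]>.085)&(Q[...,2]<.13)];print('knob',len(K),np.sort(K[:,2])[-8:].round(4),np.median(K,0) if len(K) else '')
    J=Q[(Q[...,0]>.39)&(Q[...,0]<.48)&(Q[...,1]>.07)&(Q[...,1]<.17)&(Q[...,2]>.06)&(Q[...,2]<.09)];print('jar top',len(J),J.mean(0) if len(J) else '')
    for l in('egg_box','store_jar','mug'):
        pass
p=np.load('pics/t13.npz')['p'];cv2.imwrite('pics/f.png',cv2.resize(p[120:330,130:430,::-1],(800,560)))
E
```

```text
top plate 233 [ 0.5385 -0.0349  0.0693] [0.6022 0.0241 0.0848] med z 0.07546972692847434 slope [0.00599983 0.01256289]
handle top 83 [ 0.56907122 -0.01142451  0.23020882]
knob 63 [0.1031 0.1031 0.1037 0.1039 0.1042 0.1043 0.1047 0.1076] [ 0.58822118 -0.26269843  0.10047762]
jar top 228 [0.43802772 0.11878864 0.07378613]
side plate 280 [ 0.5381 -0.0347  0.0691] [0.6091 0.0249 0.088 ] med z 0.07749366893433142 slope [-0.00140363 -0.03447051]
handle top 92 [ 0.56965966 -0.00277938  0.22798087]
knob 59 [0.1051 0.1052 0.1058 0.1063 0.1063 0.1064 0.1067 0.1068] [ 0.58882788 -0.25670224  0.09781291]
jar top 249 [0.43858089 0.12638841 0.07403454]
```

View pics/f.png

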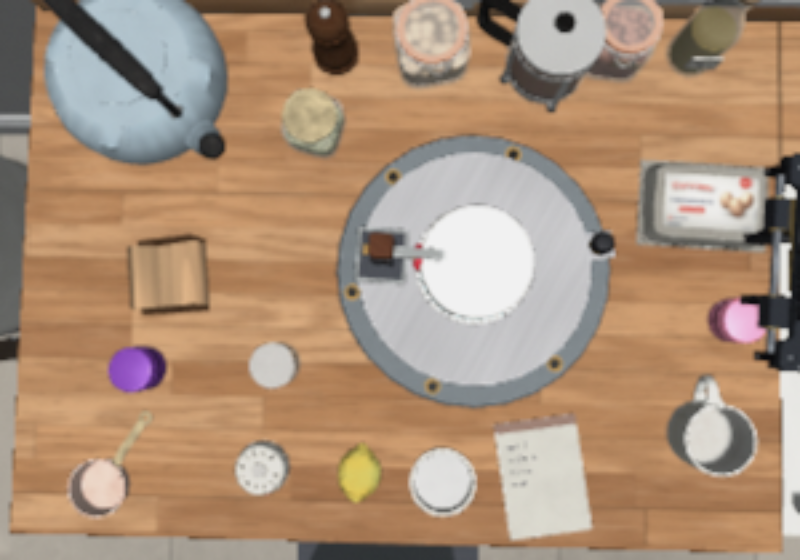

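```bash
python3 -c "
from h import *
print(env.sign_off())"
```

```text
the job is handed in; nothing more can be done
None
```

I finished the job and handed it in at about 31 s on the robot's clock; sign-off reports no verdict.

**What I did:**
- I pulled up the knob (spring force about 9 N) and turned the table 60° anticlockwise. I then lowered the pin at the next hole and released the knob.
- I put the small grey-lidded jar upright on the bare worktop at about (0.438, 0.122) m. That is about 0.27 m from the turning axis.
- I lifted the gauge out along its leaning column and turned it upright clear of the rest. I set it on the platter in front of the flower with its foot over the low side, then let go and backed the arm away.

**Last checks, from both cameras:**
- **Pin and table:** The knob is at its home height and sits 60° on, where a hole used to show.
- **Gauge height and level:** The top of the base plate reads 75.5 mm above the worktop from the top camera and 77.5 mm from the side camera; 76 mm is expected. The two cameras gave slopes of about 0.01 and 0.03, which is depth noise. I took the gauge as level, but could not measure it to 2°.
- **Foot:** The end of the arm shows about 4 mm from the low spot. I could not see the slide reading itself. While lowering, the foot took up about 1.4 N roughly 13 mm before the base touched, which fits a reading near 12 mm.
- **Cake and neighbours:** I saw no shift of the cake. The big jar, egg box and mug look undisturbed, by eye from the last top picture.

**Disagreements:** The side camera put things about 2–3 mm nearer +y than the top camera, and I used values in between. The first tool tilt for gripping the gauge came close to joint 6's limit, so I gripped it at 20° instead of 35°.

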